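# Stack the empty tote over the loaded kit tote on the bench turntable

## Robot

A 7-joint arm with a two-finger parallel gripper is mounted at the origin on the work surface. World frame = base frame: x ahead of the robot, y to its left, z up, the work surface at z = 0. Lengths are in mm, angles in rad, forces in N, time in s.
With the tool pointing down it reaches from about 425 to 925 mm from the base axis. Payload 6.8 kg.
Tool frame: the origin (TCP) lies on the centre line of the jaws, within the pads' length; the fingertips stand 19 mm ahead of it and the grasp point (between the pads) is the TCP (r.tcp_to_tips is the distance from the TCP to the fingertips, in mm); z points along the fingers, y is the direction in which the jaws open and shut (so a half turn about z gives the same grasp; the last joint's range is limited). The gripper opens to 85 mm and grips with 20 to 120 N. Pads are 22 mm wide; open, the fingers measure 114 mm over their backs; the gripper's body (76 mm by 85 mm) begins 54 mm behind the grasp point. The pads swing forward as they close: fully open they stand 13 mm farther back than shut.
Start: joints at [1.169, 0.477, 0.022, 1.555, -0.011, 1.109, -0.083], TCP at [195.483, -646.091, 250.308] pointing down, gripper open.
Joint ranges: [-2.96, 2.96], [-0.34, 2.1], [-1.41, 1.46], [0.24, 2.44], [-1.37, 4.51], [0.17, 1.92], [-2.96, 2.96]. Speed limits (rad/s): [2.39, 2.39, 3.14, 3.14, 3.14, 3.14, 3.14].

## Interface

Orientations are given as a rotation vector (axis times angle).
In Python, from bench import status, capture, ticket, r gives the robot as it stands. The module is installed in compiled form; this text tells all that it offers.
- The arm moves only by the tool drive_tool, never from a script. Its argument "series" is a list of rows, each a list of 3 entries, a list of its own where there are three numbers: the shift along the tool's x, y, z in mm, then the turn, a rotation vector about the tool's x, y, z in rad, then the finger opening in mm, from 0 to 85.4. A call has 1 to 20 rows; each row shifts and turns the pose as measured when the row begins, along the tool's axes as they then stand; what a row does not reach is not made up. A row lasts 1/12 s, in which the tool goes at most 41.7 mm and 7.16 degrees, less where a joint would pass 70% of its speed; a pose out of reach is approached as far as the arm can. A call is refused whole if a number of a shift passes 41.7 or a number of a turn 0.125, either way. A call with a gripper value outside its range is refused whole. The fingers move at their own pace and stop on an object; "force" is the grip in N (left out, the last holds). Time passes only in rows, so rows that do not move let the fingers close. It gives the time, the measured TCP pose, the force and the opening at its end, in the units of the state.
- status.get_obs(): the state, without advancing time (a new reading comes with each control period).
- capture(name): name is "scene" or "side" or "wrist"; returns a dict with "img" (480x640x3 uint8, red, green, blue), "fx", "fy", "cx", "cy" (pixels), "extrinsics" (4x4, takes a point from camera to world coordinates). Camera axes: x right, y down, z forward; pixel columns grow to the right and rows downward; lengths in mm; the calibration is good to about 2 mm. A picture is of the moment at which its call begins. There is no depth.
- ticket.job_done(): hands the job in, once; it reports no verdict.
The state is a dict: "t": time; "joint_pos": joint angles; "dq": joint speeds; "tau": joint torques, N m; "tcp_pos": TCP position; "tool_rot": TCP orientation; "ft_force": force on the tool from outside, world axes, zero at the start; "torque": the same for the moment, N m; "gripper_width": finger opening in mm.
Only numpy, scipy, OpenCV 4.12 (cv2) and the standard library are available. Lean on these libraries where they do the work, as an engineer would, in place of code of your own. Each camera call takes 0.05 s, during which the arm holds its last target.

## Task

First use the red-capped post to swing the turntable counter-clockwise (seen from above) fully against its far stop, about half a turn, so that the loaded tote's yellow end comes to face away from the robot. Then carry the empty tote by its black grip, keeping its yellow end towards the robot, and set it gently (not dropped) on the loaded tote, so that its feet rest on the white lugs, stacked square and level instead of nested, and let go. Leave the kit in the loaded tote unpressed and do not disturb the solder spool and the flux jar.

Things in the scene. Friction and masses are not known exactly. Their poses are not given: they have to be found in the camera images.
- turntable (a joint): angle (rad) of the aluminium turntable about its vertical axis: 0 at the near stop, grows counter-clockwise seen from above, hard stop at 3.14. It stays where it is left; about 2 to 3 N at the post turns it. Starts at 0.
- turntable_axis (a point): point on the turntable's axis at the top of its disc (radius 115 mm, top 35 mm above the bench); axes turn with the disc, the post lies along +y. At joint 0 +y points roughly to the robot's left, at 3.14 to its right, passing on the robot's side. The turntable stands left or right on the bench, yawed up to 0.4 rad. Black cleats 12 mm high hold the tote on the disc.
- post (a point): top of the upright post for turning the disc: steel, diameter 16 mm, with a red cap of diameter 22 mm and 16 mm high, on an ear of the disc 36 mm wide. Post axis 143 mm from the turntable axis; this point is 113 mm above the bench, 78 mm above the disc. The tote's side wall is 79 mm nearer the axis.
- loaded_tote: blue tote with kit inside, loose between cleats on the disc, 0.45 kg without kit. Origin: centre of underside; x to its yellow end, z up. Its x is the disc's -x: yellow end roughly to the robot at joint 0, away at 3.14. Outside 192 (x) by 128 (y) by 90 mm high, walls 4 mm; narrow lower part 168 by 88 mm up to 40 mm height, then a shoulder and a wide upper part, inside 184 by 120 mm.
- loaded_yellow_end (a point): middle of the outer face of the loaded tote's yellow end, x = +96 mm, 65 mm above its underside. Both totes have white lugs, 30 mm long, sticking 12 mm in from both long sides at x = -64 and +34 mm, tops 78 mm above the underside
- empty_tote: second tote of the same shape, empty, loose on the bench on the other side from the turntable, yellow end roughly to the robot, 0.25 to 0.5 kg. Origin: centre of underside, x to its yellow end, z up. Stacked (yellow ends opposite) its origin is straight above the other's, 78 mm higher, sideways play +-5 mm. Nested (ends the same way) it sinks 34 mm deeper, onto the kit.
- empty_yellow_end (a point): middle of the outer face of the empty tote's yellow end, x = +96 mm, 65 mm above its underside. Both totes have foot ribs, 18 mm long, on the outer long sides at x = +64 and -34 mm, reaching to y = +-55 mm, level with the underside
- empty_grip (a point): top middle of the empty tote's black upright grip, 114 mm above its underside, over the tote's middle: a flat plate 12 mm thick (along the tote's x) and 64 mm wide (along y), standing 24 mm above the rim; free on both faces down to 64 mm height, where it goes on as a grey partition. Axes as the tote's.
- transformer: small transformer, 62 by 56 by 45 mm, kit in the loaded tote; origin centre of underside
- heatsink: black finned heatsink, 60 by 56 by 58 mm high, kit in the loaded tote; origin centre of underside
- solder_spool: metal solder spool, diameter 48, 40 mm high; leave alone
- flux_jar: amber jar, diameter 44, 50 mm high; leave alone
Not all that is in view belongs to the job. Leave any pink look-alike of the empty_tote alone. What is shaped like the transformer but turquoise is not meant.

How it is judged (in metres and radians):
On the way:
1. the turntable is at its far stop, with the loaded tote seated on it and the empty tote still off it (value of joint turntable above 3.05 rad and z of loaded_tote in the frame of turntable_axis between -0.004 and 0.006 m and horizontal distance between loaded_tote and turntable_axis below 0.012 m and x of loaded_yellow_end in the frame of turntable_axis below -0.08 m and horizontal distance between empty_tote and loaded_tote above 0.1 m), for 0.2 s.
At the end, for the whole second after the job is handed in: Turntable above 3.05 rad; loaded tote flat on the disc within 12 mm of its axis, kit on its floor; empty tote on its lugs 73 to 83 mm higher, within 10 mm lengthwise, 8 mm sideways, 0.1 rad square, 0.05 rad level, yellow ends opposite, released, at rest (value of joint turntable above 3.05 rad and z of loaded_tote in the frame of turntable_axis between -0.004 and 0.006 m and horizontal distance between loaded_tote and turntable_axis below 0.012 m and x of loaded_yellow_end in the frame of turntable_axis below -0.08 m and z of transformer in the frame of loaded_tote between -0.002 and 0.02 m and z of heatsink in the frame of loaded_tote between -0.002 and 0.02 m and z of empty_tote in the frame of loaded_tote between 0.073 and 0.083 m and x of empty_tote in the frame of loaded_tote between -0.01 and 0.01 m and y of empty_tote in the frame of loaded_tote between -0.008 and 0.008 m and x of empty_yellow_end in the frame of loaded_tote below -0.08 m and angle between the x axis of empty_tote and the x axis of loaded_tote, either way round below 0.1 rad and angle between empty_tote's own z axis and vertical below 0.05 rad and contact force between empty_tote and loaded_tote above 0.5 N and linear speed of empty_tote below 0.02 m/s and angular speed of empty_tote below 0.1 rad/s and contact force between the fingers and empty_tote below 0.05 N); the robot touches nothing.
It fails at once if the empty tote is dropped (falls faster than 0.4 m/s while not held) (linear speed of empty_tote above 0.4 m/s and contact force between the fingers and empty_tote below 0.05 N).
It fails at once if the empty tote presses on the kit with more than 3 N (contact force between empty_tote and transformer above 3 N or contact force between empty_tote and heatsink above 3 N).
It fails at once if the solder spool or the flux jar is moved more than 30 mm (distance of any of solder_spool, flux_jar from where it was at the start of the episode above 0.03 m).
It also fails if it takes over 72 s, if anything falls off the work surface, if the arm or the gripper's body presses on something with over 40 N, if the wrist force passes 120 N, or if a joint passes its speed limit or range.

## Working session

There is one attempt and no reset: what is moved stays moved. The work goes in short steps, Python scripts to look and compute and a tool call to move; the robot and the scene stay as the last step left them, time stands still between calls to the robot, and variables do not carry over. Pictures are saved under pics/ and viewed, and the job is handed in when it is done.

Besides the shell and the picture viewer there is one more tool, called after "Call:" as name(argument=value, ...) on one line, values as JSON. drive_tool: Moves the arm, as the interface text tells. Its arguments: {"type":"object","properties":{"series":{"type":"array","items":{"type":"array"}},"force":{"type":"number"}},"required":["series"]}

```bash
mkdir -p pics; python3 - <<'E'
from bench import status, capture, r
import cv2, numpy as np
print(status.get_obs()); print(r.tcp_to_tips)
for n in ["scene","side","wrist"]:
    c=capture(n); cv2.imwrite(f"pics/{n}0.png",c["img"][:,:,::-1]); print(n,c["fx"],c["cx"],c["cy"]); print(np.round(c["extrinsics"],3))
    np.savez(f"pics/{n}0.npz",**c)
E
```

```text
{'t': 0.0, 'joint_pos': array([ 1.16891227,  0.47780939,  0.02231981,  1.55646009, -0.01148885,
        1.10926341, -0.08310567]), 'dq': array([-8.31077952e-04,  1.04952068e-03, -8.73739526e-05, -7.66277928e-04,
       -9.31425600e-04,  6.38858689e-04, -7.01667716e-06]), 'tau': array([ 9.05449742e-04, -5.96457767e+01,  1.60835747e+00, -2.81205028e+01,
        1.24339038e-02,  9.33367264e-03,  4.18253933e-06]), 'tcp_pos': array([ 195.30136759, -645.55190703,  249.31540546]), 'tool_rot': array([-3.10600235e+00, -4.59618193e-01,  6.26194001e-04]), 'ft_force': array([0.30315163, 1.19681079, 0.16892699]), 'torque': array([-0.00866297, -0.02419445, -0.00814541]), 'gripper_width': 85.12853402452501}
19.0
scene 621.132079569591 316.36136374649135 239.24504269266697
[[ 3.230000e-01  7.620000e-01 -5.610000e-01  1.287665e+03]
 [ 9.460000e-01 -2.590000e-01  1.930000e-01 -1.899620e+02]
 [ 1.000000e-03 -5.940000e-01 -8.050000e-01  1.163075e+03]
 [ 0.000000e+00  0.000000e+00  0.000000e+00  1.000000e+00]]
side 605.216851098095 314.8169841072057 240.7072754585689
[[-8.06000e-01 -2.66000e-01  5.30000e-01 -1.16470e+01]
 [-5.92000e-01  3.90000e-01 -7.05000e-01  7.67808e+02]
 [-1.90000e-02 -8.82000e-01 -4.71000e-01  5.93390e+02]
 [ 0.00000e+00  0.00000e+00  0.00000e+00  1.00000e+00]]
wrist 369.79858026728033 319.5082179336869 234.69077912230523
[[ 2.90000e-01 -9.18000e-01 -2.72000e-01  2.63966e+02]
 [-9.57000e-01 -2.78000e-01 -8.20000e-02 -6.24269e+02]
 [-0.00000e+00  2.84000e-01 -9.59000e-01  3.72091e+02]
 [ 0.00000e+00  0.00000e+00  0.00000e+00  1.00000e+00]]
```

View pics/scene0.png

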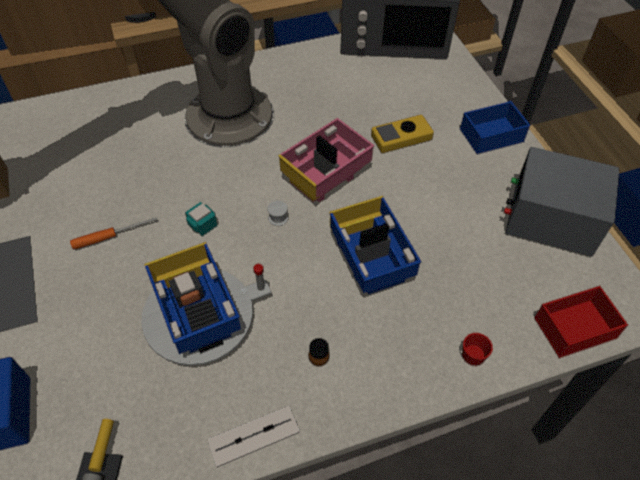

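View pics/side0.png

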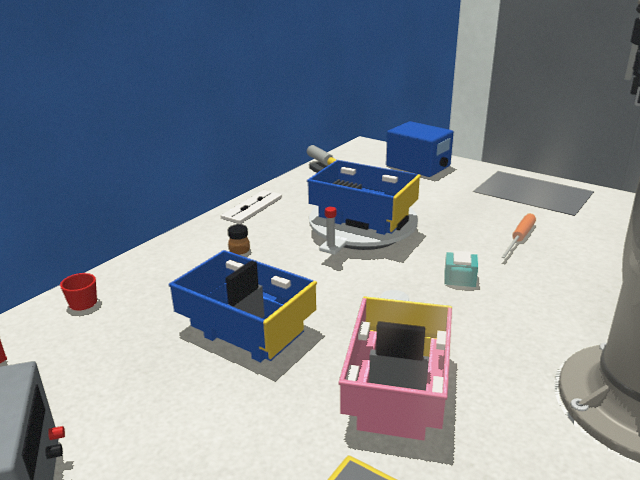

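View pics/wrist0.png

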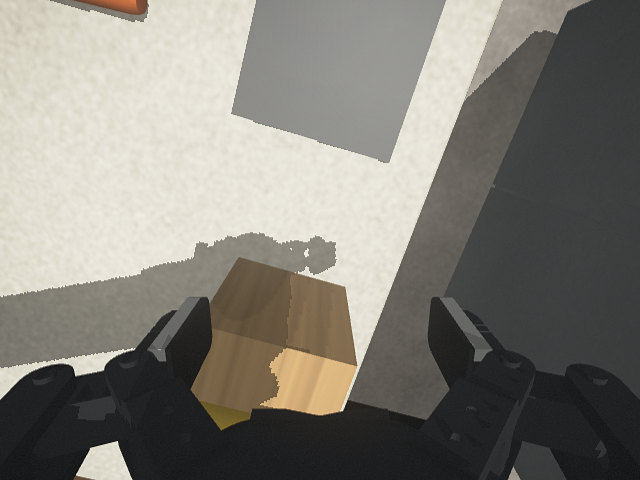

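```bash
cat > h.py <<'E'
import numpy as np, cv2
def load(n): return dict(np.load(f"pics/{n}.npz"))
def ray(c,u,v):
    E=c["extrinsics"]; d=E[:3,:3]@np.array([(u-c["cx"])/c["fx"],(v-c["cy"])/c["fy"],1.0]); return E[:3,3],d/np.linalg.norm(d)
def plane(c,u,v,z):
    o,d=ray(c,u,v); return o+d*(z-o[2])/d[2]
def tri(L):
    A=np.zeros((3,3));b=np.zeros(3)
    for c,u,v in L:
        o,d=ray(c,u,v);P=np.eye(3)-np.outer(d,d);A+=P;b+=P@o
    x=np.linalg.solve(A,b)
    res=[np.linalg.norm((np.eye(3)-np.outer(ray(*l)[1],ray(*l)[1]))@(x-l[0]["extrinsics"][:3,3])) for l in L]
    return x,res
def proj(c,p):
    E=c["extrinsics"]; q=E[:3,:3].T@(np.asarray(p,float)-E[:3,3]); return np.array([c["fx"]*q[0]/q[2]+c["cx"],c["fy"]*q[1]/q[2]+c["cy"]])
def crop(n,box,s,out):
    c=load(n);u0,v0,u1,v1=box;im=c["img"][v0:v1,u0:u1,::-1];cv2.imwrite(f"pics/{out}.png",cv2.resize(im,None,fx=s,fy=s,interpolation=cv2.INTER_CUBIC))
E
python3 - <<'E'
from h import *
for n in ["scene0","side0"]:
    im=load(n)["img"].astype(int);R,G,B=im[...,0],im[...,1],im[...,2]
    for nm,m in [("red",(R>120)&(G<60)&(B<60)),("yel",(R>120)&(G>90)&(B<80)&(R-G<90)),("white",(im.min(2)>150))]:
        if nm=="white":continue
        k,l,s,ce=cv2.connectedComponentsWithStats(m.astype(np.uint8))
        print(n,nm,[(s[i].tolist(),ce[i].round(1).tolist()) for i in range(1,k) if s[i,4]>20])
crop("scene0",(130,220,290,370),5,"a"); crop("scene0",(320,185,430,300),5,"b")
crop("side0",(295,145,435,265),5,"c"); crop("side0",(160,240,330,370),4,"d")
E
```

```text
scene0 red [([254, 264, 8, 7, 37], [258.0, 267.3]), ([552, 302, 56, 40, 1081], [579.2, 321.4]), ([465, 346, 19, 12, 134], [474.5, 351.4])]
scene0 yel [([231, 0, 20, 3, 35], [239.3, 0.5]), ([242, 0, 70, 12, 387], [271.1, 4.0]), ([113, 18, 64, 21, 579], [142.2, 28.1]), ([468, 41, 33, 12, 126], [484.4, 46.3]), ([561, 46, 51, 53, 122], [580.8, 67.1]), ([372, 115, 62, 31, 675], [406.9, 129.6]), ([533, 127, 9, 14, 26], [537.7, 134.2]), ([543, 141, 8, 10, 25], [546.3, 145.3]), ([279, 155, 37, 31, 125], [297.3, 169.8]), ([329, 196, 54, 17, 95], [355.7, 204.1]), ([339, 212, 42, 16, 192], [359.5, 219.4]), ([145, 242, 61, 23, 120], [175.4, 253.1]), ([624, 243, 16, 24, 28], [633.1, 255.3]), ([157, 258, 52, 23, 263], [182.0, 269.3]), ([90, 419, 21, 49, 439], [99.8, 442.9])]
side0 red [([325, 207, 11, 11, 69], [330.2, 211.5]), ([61, 274, 34, 36, 439], [78.9, 286.9]), ([49, 427, 14, 13, 99], [55.7, 433.9])]
side0 yel [([327, 157, 8, 7, 33], [330.2, 160.2]), ([387, 175, 34, 57, 747], [403.9, 201.4]), ([259, 282, 58, 77, 1942], [288.6, 320.0]), ([365, 298, 72, 58, 1779], [402.2, 315.8]), ([328, 456, 67, 24, 251], [356.8, 468.4])]
```

View pics/a.png

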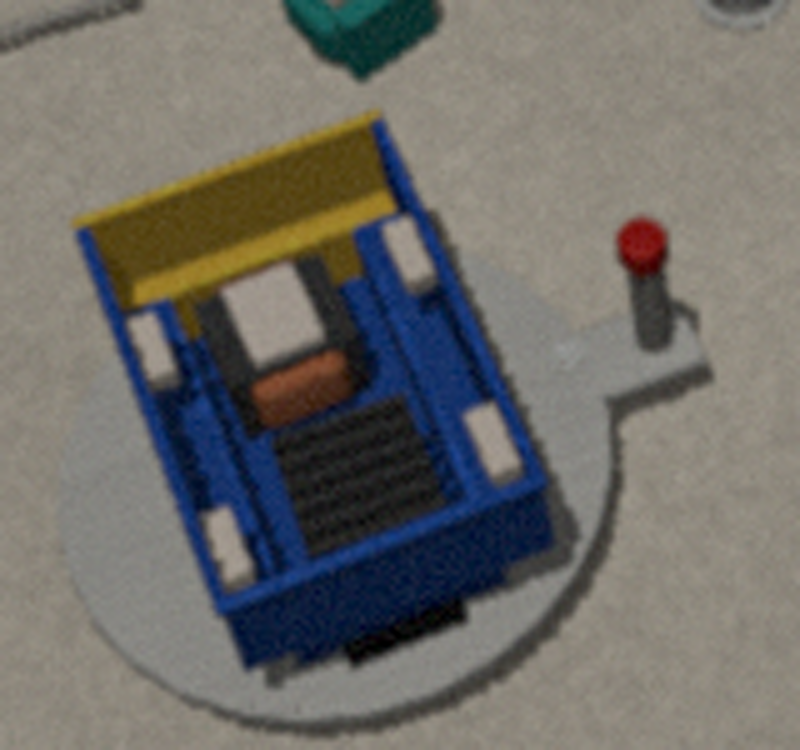

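View pics/b.png

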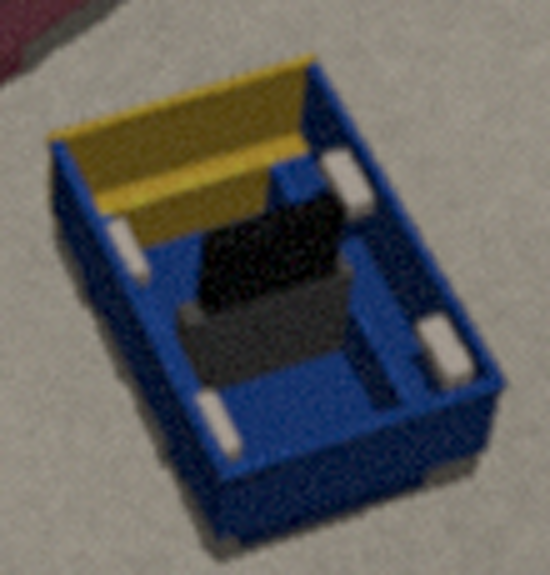

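View pics/c.png

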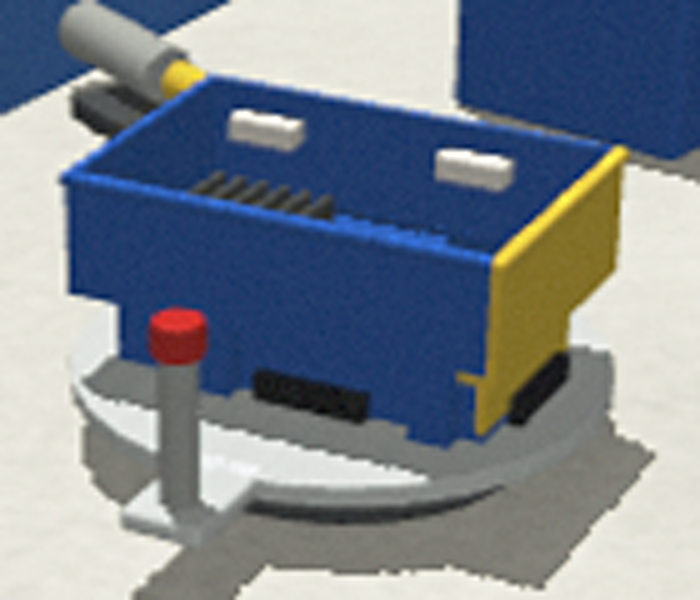

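View pics/d.png

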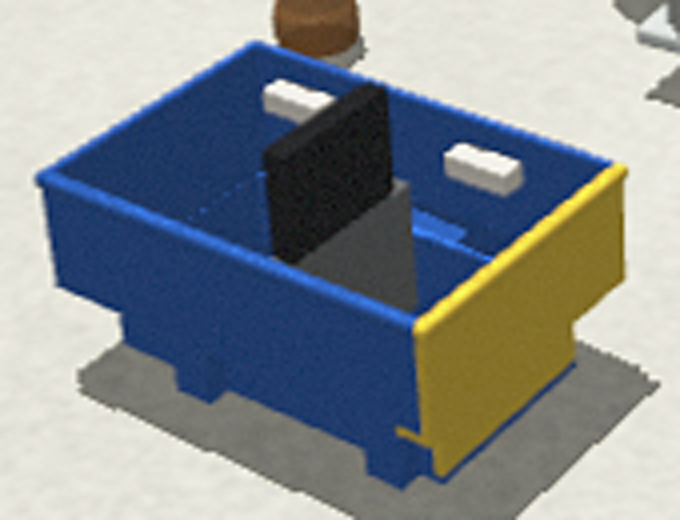

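```bash
python3 - <<'E'
from h import *
S=load("scene0");D=load("side0")
print("cap",tri([(S,258.5,268.9),(D,330.5,212.3)]),plane(S,258.5,268.9,105),plane(D,330.5,212.3,105))
# order: yellow +y(left of tote x?)... scene yl, yr, br, bl ; side same physical
sets={"loaded":(125,[(145,264.4),(206,242),(239.6,316.4),(174.4,342.4)],[(420.4,175),(394,197.4),(307.6,180.6),(336.6,160.4)]),
"empty":(90,[(330,212),(383,196.6),(420.6,261.4),(363.6,280.6)],[(316.25,282),(264.25,322),(170,284.5),(224,250.75)])}
for n,(z,s,d) in sets.items():
    for nm,c,l in (("scene",S,s),("side",D,d)):
        P=np.array([plane(c,*p,z) for p in l]); x=(P[0]+P[1]-P[2]-P[3])/2; y=(P[1]+P[2]-P[0]-P[3])/2
        print(n,nm,P.mean(0).round(1),"yaw x",np.arctan2(x[1],x[0]).round(3),np.linalg.norm(x).round(1),np.linalg.norm(y).round(1), "y",np.arctan2(y[1],y[0]).round(3))
    print([tri([(S,*a),(D,*b)])[0].round(1) for a,b in zip(s,d)])
# grip top corners
for nm,c,l in(("scene",S,[(320+205/5,185+235/5),(320+335/5,185+190/5)]),):
    print(nm,[plane(c,*p,114).round(1) for p in l])
print("spool top",plane(S,278,209,40),"jar",plane(S,318,346,50))
E
```

```text
cap (array([581.52728751, -73.05369956, 103.40892849]), [np.float64(0.07687594014118734), np.float64(0.07687594014110735)]) [582.65589665 -73.18095891 105.        ] [579.58463862 -70.42179793 105.        ]
loaded scene [ 600.1 -213.7  125. ] yaw x -3.028 193.2 129.3 y 1.685
loaded side [ 593.1 -207.7  125. ] yaw x -3.011 189.5 127.8 y 1.678
[array([ 508.5, -289.8,  121.7]), array([ 495.4, -160. ,  123.3]), array([ 685.6, -139.2,  120.6]), array([ 700.9, -267.1,  121.1])]
empty scene [571.3 186.6  90. ] yaw x -3.112 190.9 129.5 y 1.607
empty side [564.1 191.9  90. ] yaw x -3.097 188.9 127.7 y 1.603
[array([474.4, 120.2,  86.5]), array([471.6, 248.9,  87.1]), array([661.1, 256. ,  85.8]), array([667.4, 126. ,  85.4])]
scene [array([568.2, 156.6, 114. ]), array([563.6, 218.1, 114. ])]
spool top [392.44263666  22.33773519  40.        ] jar [760.23831558  -5.30141374  50.        ]
```

```bash
cat >> h.py <<'E'
from scipy.spatial.transform import Rotation as Ro
def state():
    from bench import status
    return status.get_obs()
def rel(target,yaw_y=None,verbose=True):
    """total shift in tool axes to reach target; turn about tool z for y-axis yaw yaw_y"""
    o=state();R=Ro.from_rotvec(o["tool_rot"]).as_matrix();p=o["tcp_pos"]
    d=R.T@(np.asarray(target,float)-p)
    y=R[:,1];yy=np.arctan2(y[1],y[0])
    print("t",round(float(o["t"]),2),"tcp",p.round(1),"yawY",yy.round(3),"tilt",R[:,2].round(3),"j",o["joint_pos"].round(2),"F",o["ft_force"].round(1),"w",round(float(o["gripper_width"]),1))
    print("shift tool",d.round(1),end=" ")
    if yaw_y is not None:
        a=-(yaw_y-yy); print("turn z",np.round((a+np.pi)%(2*np.pi)-np.pi,3),end="")
        # levelling: make z down
        z=R.T@np.array([0,0,-1.]); print(" level turn",np.cross([0,0,1],z).round(3),end="")
    print()
E
python3 - <<'E'
from h import *
S=load("scene0");D=load("side0")
for p in [(201,210),(187,215),(200,232),(215,220)]: print("turq",plane(S,*p,35).round(0))
rel((581.5,-73,250),-2.78)
E
```

```text
turq [ 333. -148.   35.]
turq [ 338. -182.   35.]
turq [ 396. -164.   35.]
turq [ 373. -124.   35.]
t 0.15 tcp [ 195.4 -645.7  249.6] yawY -1.277 tilt [-0.     0.001 -1.   ] j [ 1.17  0.48  0.02  1.56 -0.01  1.11 -0.08] F [-0.5  0.  -0.1] w 85.3
shift tool [ 5.355e+02 -4.363e+02  1.000e-01] turn z 1.503 level turn [-0.001  0.     0.   ]
```

Call:
drive_tool(series=[[[29,-24,0],[0,0,0],36],[[30,-24,0],[0,0,0],36],[[30,-24,0],[0,0,0],36],[[30,-24,0],[0,0,0],36],[[30,-24,0],[0,0,0],36],[[30,-24,0],[0,0,0],36],[[30,-24,0],[0,0,0],36],[[30,-24,0],[0,0,0],36],[[30,-24,0],[0,0,0],36],[[30,-24,0],[0,0,0],36],[[30,-24,0],[0,0,0],36],[[30,-24,0],[0,0,0],36],[[30,-24,0],[0,0,0],36],[[30,-24,0],[0,0,0],36],[[30,-24,0],[0,0,0],36],[[30,-24,0],[0,0,0],36],[[30,-24,0],[0,0,0],36],[[26,-24,0],[0,0,0],36],[[0,0,0],[0,0,0],36]], force=40)

```text
t: 1.73
tcp_pos: [595.4, -52.9, 242.5]
tool_rot: [-3.106, -0.443, 0.01]
ft_force: [-1.1, 1.3, -0.9]
gripper_width: 35.9
```

```bash
python3 - <<'E'
from h import *
rel((581.5,-73,250),-2.78)
E
```

```text
t 1.73 tcp [595.4 -52.9 242.5] yawY -1.288 tilt [-0.007  0.004 -1.   ] j [ 0.21  0.38 -0.29  1.73  0.12  1.05 -1.41] F [-1.1  1.3 -0.9] w 35.9
shift tool [-19.   15.4  -7.4] turn z 1.492 level turn [-0.005  0.006  0.   ]
```

Call:
drive_tool(series=[[[-19,15,-7],[-0.005,0.006,0.11],36],[[0,0,0],[0,0,0.115],36],[[0,0,0],[0,0,0.115],36],[[0,0,0],[0,0,0.115],36],[[0,0,0],[0,0,0.115],36],[[0,0,0],[0,0,0.115],36],[[0,0,0],[0,0,0.115],36],[[0,0,0],[0,0,0.115],36],[[0,0,0],[0,0,0.115],36],[[0,0,0],[0,0,0.11],36],[[0,0,0],[0,0,0],36]])

```text
t: 2.65
tcp_pos: [578.7, -69.9, 246.0]
tool_rot: [2.825, -1.372, -0.011]
ft_force: [-0.0, -0.1, 0.5]
gripper_width: 35.8
```

```bash
python3 - <<'E'
from h import *
from bench import capture
rel((581.5,-73,140),-2.43)
c=capture("wrist"); np.savez("pics/w1.npz",**c); cv2.imwrite("pics/w1.png",c["img"][:,:,::-1])
im=c["img"].astype(int);m=((im[...,0]>100)&(im[...,1]<60)&(im[...,2]<60)).astype(np.uint8)
k,l,s,ce=cv2.connectedComponentsWithStats(m)
for i in range(1,k):
    if s[i,4]>50: print(s[i],ce[i],plane(c,*ce[i],112))
E
```

```text
t 2.65 tcp [578.7 -69.9 246. ] yawY -2.475 tilt [-0.007  0.002 -1.   ] j [ 0.07  0.34 -0.06  1.78  0.02  1.04 -2.48] F [-0.  -0.1  0.5] w 35.8
shift tool [  4.8  -0.7 106. ] turn z -0.045 level turn [ 0.004  0.006 -0.   ]
```

View pics/w1.png

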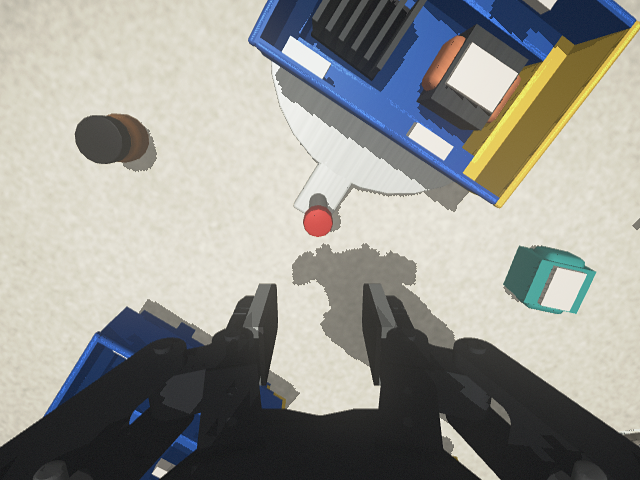

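```bash
python3 - <<'E'
from h import *
c=load("w1"); print(plane(c,318,222,113),proj(c,(581.5,-73,113)))
im=c["img"].astype(int);m=((im[...,0]>im[...,1]+70)&(im[...,2]<130)&(im[...,1]<110)).astype(np.uint8)
k,l,s,ce=cv2.connectedComponentsWithStats(m)
for i in range(1,k):
    if s[i,4]>200: print(s[i],ce[i],plane(c,*ce[i],113))
# loaded rim corners visible: near yellow (498,207), near blue (250,42)
a=plane(c,498,207,125);b=plane(c,250,42,125);print(a,b,np.linalg.norm(a-b),np.arctan2(*(b-a)[[1,0]]))
E
```

```text
[581.83116657 -73.33869588 113.        ] [318.07164407 222.63807824]
[304 209  28  28 606] [317.48514851 222.54290429] [581.87261642 -72.79660549 113.        ]
[ 494.94855422 -158.92155014  125.        ] [ 683.72214323 -137.71303841  125.        ] 189.96122993488402 0.11187978318941076
```

Call:
drive_tool(series=[[[5,-1,20],[0.004,0.006,-0.03],38],[[0,0,25],[0,0,0],38],[[0,0,25],[0,0,0],38],[[0,0,25],[0,0,0],38],[[0,0,20],[0,0,0],38],[[0,0,0],[0,0,0],38]])

```text
t: 3.2
tcp_pos: [584.4, -73.8, 128.9]
tool_rot: [-2.864, 1.283, -0.009]
ft_force: [-0.1, 0.5, 0.1]
gripper_width: 37.9
```

```bash
python3 - <<'E'
from h import *
rel((581.7,-73,72),-2.43)
E
```

```text
t 3.2 tcp [584.4 -73.8 128.9] yawY -2.413 tilt [ 0.006  0.    -1.   ] j [ 0.08  0.48 -0.07  1.87  0.05  0.79 -2.43] F [-0.1  0.5  0.1] w 37.9
shift tool [-2.7  1.7 56.9] turn z 0.017 level turn [-0.005 -0.004  0.   ]
```

Call:
drive_tool(series=[[[-2.5,1.5,10],[-0.004,-0.004,0.01],38],[[0,0,15],[0,0,0],38],[[0,0,17],[0,0,0],38],[[0,0,14],[0,0,0],26],[[0,0,0],[0,0,0],26],[[0,0,0],[0,0,0],26]])

```text
t: 3.7
tcp_pos: [583.7, -73.2, 74.2]
tool_rot: [-2.863, 1.286, -0.006]
ft_force: [-0.3, 0.2, -0.1]
gripper_width: 25.7
```

```bash
python3 - <<'E'
from h import *
rel((581.7,-73,72),-2.43)
E
```

```text
t 3.7 tcp [583.7 -73.2  74.2] yawY -2.415 tilt [ 0.004  0.001 -1.   ] j [ 0.07  0.55 -0.07  1.9   0.06  0.69 -2.45] F [-0.3  0.2 -0.1] w 25.7
shift tool [-1.5  1.4  2.2] turn z 0.015 level turn [-0.004 -0.002  0.   ]
```

```bash
cat >> h.py <<'E'
AX=np.array([597.8,-215.1])
def arc(th0,ths,psi_rate,z=73,rad=143):
    """rows following arc from the present pose; ths list of target disc angles"""
    o=state();R=Ro.from_rotvec(o["tool_rot"]).as_matrix();p=o["tcp_pos"].copy()
    r0=p[:2]-AX; ph=np.arctan2(r0[1],r0[0]); print("th now",(ph-1.684)%(2*np.pi),"rad",np.linalg.norm(r0))
    psi=np.arctan2(R[1,1],R[0,1]);prev=th0
    for t in ths:
        q=np.r_[AX+rad*np.array([np.cos(1.684+t),np.sin(1.684+t)]),z]
        d=q-p; ex=np.array([np.cos(psi+np.pi/2),np.sin(psi+np.pi/2)]);ey=np.array([np.cos(psi),np.sin(psi)])
        dps=psi_rate*(t-prev)
        print([round(d[:2]@ex,1),round(d[:2]@ey,1),round(-d[2],1)],round(-dps,3),end="; ")
        psi+=dps;p=q;prev=t
    print("psi end",psi)
E
python3 - <<'E'
from h import *
rel((581.7,-73,73),-2.415)
arc(0,[0.03,.08,.14,.22,.3,.4,.5,.6,.7,.8,.9],0.8)
E
```

```text
t 3.7 tcp [583.7 -73.2  74.2] yawY -2.415 tilt [ 0.004  0.001 -1.   ] j [ 0.07  0.55 -0.07  1.9   0.06  0.69 -2.45] F [-0.3  0.2 -0.1] w 25.7
shift tool [-1.5  1.4  1.2] turn z -0.0 level turn [-0.004 -0.002  0.   ]
th now 6.268721749573057 rad 142.54955090299137
[np.float64(-4.0), np.float64(5.0), np.float64(1.2)] -0.024; [np.float64(-3.9), np.float64(6.0), np.float64(-0.0)] -0.04; [np.float64(-4.6), np.float64(7.2), np.float64(-0.0)] -0.048; [np.float64(-5.9), np.float64(9.8), np.float64(-0.0)] -0.064; [np.float64(-5.8), np.float64(9.9), np.float64(-0.0)] -0.064; [np.float64(-6.9), np.float64(12.5), np.float64(-0.0)] -0.08; [np.float64(-6.6), np.float64(12.7), np.float64(-0.0)] -0.08; [np.float64(-6.4), np.float64(12.8), np.float64(-0.0)] -0.08; [np.float64(-6.1), np.float64(12.9), np.float64(-0.0)] -0.08; [np.float64(-5.9), np.float64(13.0), np.float64(-0.0)] -0.08; [np.float64(-5.6), np.float64(13.1), np.float64(-0.0)] -0.08; psi end -1.6950140158471423
```

Call:
drive_tool(series=[[[-4,5,1],[-0.004,-0.002,-0.024],26],[[-3.9,6,0],[0,0,-0.04],26],[[-4.6,7.2,0],[0,0,-0.048],26],[[-5.9,9.8,0],[0,0,-0.064],26],[[-5.8,9.9,0],[0,0,-0.064],26],[[-6.5,11,0],[0,0,-0.07],26]])

```text
t: 4.2
tcp_pos: [533.3, -86.2, 79.1]
tool_rot: [-3.036, 0.787, -0.02]
ft_force: [2.2, -1.4, -14.0]
gripper_width: 25.7
```

```bash
python3 - <<'E'
from h import *
rel((581.7,-73,73),-2.415)
arc(0.36,[.44,.54,.64,.74,.84,.94,1.04,1.14],0.8)
E
```

```text
t 4.2 tcp [533.3 -86.2  79.1] yawY -2.078 tilt [ 0.014  0.002 -1.   ] j [ 0.18  0.49 -0.16  2.01  0.12  0.64 -2.15] F [  2.2  -1.4 -14. ] w 25.7
shift tool [ 35.8 -35.    6.8] turn z 0.337 level turn [-0.009 -0.011  0.   ]
th now 0.35074789569860365 rad 144.17507386375766
[np.float64(-5.8), np.float64(11.5), np.float64(6.1)] -0.064; [np.float64(-7.2), np.float64(12.4), np.float64(-0.0)] -0.08; [np.float64(-6.9), np.float64(12.5), np.float64(-0.0)] -0.08; [np.float64(-6.7), np.float64(12.7), np.float64(-0.0)] -0.08; [np.float64(-6.4), np.float64(12.8), np.float64(-0.0)] -0.08; [np.float64(-6.1), np.float64(12.9), np.float64(-0.0)] -0.08; [np.float64(-5.9), np.float64(13.0), np.float64(-0.0)] -0.08; [np.float64(-5.6), np.float64(13.1), np.float64(-0.0)] -0.08; psi end -1.4540861696064777
```

Call:
drive_tool(series=[[[-5,9,4],[-0.009,-0.011,-0.06],26],[[-6.5,11,3],[0,0,-0.07],26],[[-6.4,11,1],[0,0,-0.07],26],[[-6.2,11.3,1],[0,0,-0.07],26]])

```text
t: 4.53
tcp_pos: [496.0, -113.9, 74.9]
tool_rot: [-3.123, 0.333, -0.015]
ft_force: [0.4, 2.3, -0.0]
gripper_width: 25.9
```

```bash
python3 - <<'E'
from h import *
rel((581.7,-73,73),-2.415)
arc(0.65,[.72,.81,.9,.99,1.08,1.17,1.26,1.35,1.44,1.53],0.8)
E
```

```text
t 4.53 tcp [ 496.  -113.9   74.9] yawY -1.783 tilt [ 0.009 -0.    -1.   ] j [ 0.3   0.46 -0.24  2.08  0.19  0.61 -1.85] F [ 0.4  2.3 -0. ] w 25.9
shift tool [ 75.2 -58.    2.7] turn z 0.632 level turn [-0.002 -0.009  0.   ]
th now 0.6751429460793059 rad 143.61154435573854
[np.float64(-2.8), np.float64(5.8), np.float64(1.9)] -0.056; [np.float64(-6.6), np.float64(11.1), np.float64(-0.0)] -0.072; [np.float64(-6.4), np.float64(11.2), np.float64(-0.0)] -0.072; [np.float64(-6.2), np.float64(11.3), np.float64(-0.0)] -0.072; [np.float64(-6.0), np.float64(11.4), np.float64(-0.0)] -0.072; [np.float64(-5.8), np.float64(11.5), np.float64(-0.0)] -0.072; [np.float64(-5.6), np.float64(11.6), np.float64(-0.0)] -0.072; [np.float64(-5.3), np.float64(11.7), np.float64(-0.0)] -0.072; [np.float64(-5.1), np.float64(11.8), np.float64(-0.0)] -0.072; [np.float64(-4.9), np.float64(11.9), np.float64(-0.0)] -0.072; psi end -1.0791105060734423
```

Call:
drive_tool(series=[[[-5,9,2],[-0.002,-0.008,-0.065],26],[[-6.4,11.1,1],[0,0,-0.072],26],[[-6.4,11.2,1],[0,-0.001,-0.072],26],[[-6.2,11.3,1],[0,-0.001,-0.072],26],[[-6,11.4,1],[0,-0.001,-0.072],26],[[-5.8,11.5,1],[0,-0.001,-0.072],26],[[-5.6,11.6,1],[0,0,-0.072],26]])

```text
t: 5.12
tcp_pos: [456.2, -189.3, 75.2]
tool_rot: [3.095, 0.514, 0.009]
ft_force: [-0.1, 2.4, -1.3]
gripper_width: 26.3
```

```bash
python3 - <<'E'
from h import *
rel((581.7,-73,73),-2.415)
arc(1.3,[1.39,1.48,1.57,1.66,1.75,1.84,1.93,2.02,2.11],0.8)
E
```

```text
t 5.12 tcp [ 456.2 -189.3   75.2] yawY -1.241 tilt [ 0.007 -0.003 -1.   ] j [ 0.57  0.46 -0.37  2.11  0.28  0.61 -1.24] F [-0.1  2.4 -1.3] w 26.3
shift tool [156.4 -69.5   2.6] turn z 1.174 level turn [ 0.005 -0.005  0.   ]
th now 1.2774276407574165 rad 143.9332166823803
[np.float64(-6.2), np.float64(14.9), np.float64(2.2)] -0.072; [np.float64(-5.3), np.float64(11.7), np.float64(-0.0)] -0.072; [np.float64(-5.1), np.float64(11.8), np.float64(-0.0)] -0.072; [np.float64(-4.9), np.float64(11.9), np.float64(-0.0)] -0.072; [np.float64(-4.7), np.float64(12.0), np.float64(-0.0)] -0.072; [np.float64(-4.4), np.float64(12.1), np.float64(-0.0)] -0.072; [np.float64(-4.2), np.float64(12.2), np.float64(-0.0)] -0.072; [np.float64(-4.0), np.float64(12.2), np.float64(-0.0)] -0.072; [np.float64(-3.8), np.float64(12.3), np.float64(-0.0)] -0.072; psi end -0.5933972710659572
```

Call:
drive_tool(series=[[[-5.6,11.7,2],[0.005,-0.005,-0.072],26],[[-5.3,11.7,1],[0,0,-0.072],26],[[-5.1,11.8,1],[0,0,-0.072],26],[[-4.9,11.9,1],[0,0,-0.072],26],[[-4.7,12,1],[0,0,-0.072],26],[[-4.4,12.1,1],[0,0,-0.072],26],[[-4.2,12.2,1],[0,0,-0.072],26]])

```text
t: 5.7
tcp_pos: [468.2, -279.4, 75.0]
tool_rot: [2.842, 1.325, -0.004]
ft_force: [-1.1, 2.2, -0.5]
gripper_width: 25.6
```

```bash
python3 - <<'E'
from h import *
rel((581.7,-73,73),-2.415)
arc(1.92,[2.0,2.09,2.18,2.27,2.36,2.45,2.53,2.6,2.66,2.71],0.8)
E
```

```text
t 5.7 tcp [ 468.2 -279.4   75. ] yawY -0.698 tilt [ 0.    -0.006 -1.   ] j [ 0.8   0.55 -0.48  1.98  0.39  0.71 -0.62] F [-1.1  2.2 -0.5] w 25.6
shift tool [231.1 -45.7   0.7] turn z 1.717 level turn [ 0.004  0.005 -0.   ]
th now 1.9181259551604626 rad 144.71994574881901
[np.float64(-2.7), np.float64(11.6), np.float64(2.0)] -0.064; [np.float64(-4.4), np.float64(12.1), np.float64(-0.0)] -0.072; [np.float64(-4.2), np.float64(12.2), np.float64(-0.0)] -0.072; [np.float64(-4.0), np.float64(12.2), np.float64(-0.0)] -0.072; [np.float64(-3.7), np.float64(12.3), np.float64(-0.0)] -0.072; [np.float64(-3.5), np.float64(12.4), np.float64(-0.0)] -0.072; [np.float64(-3.0), np.float64(11.0), np.float64(-0.0)] -0.064; [np.float64(-2.5), np.float64(9.7), np.float64(-0.0)] -0.056; [np.float64(-2.1), np.float64(8.3), np.float64(-0.0)] -0.048; [np.float64(-1.7), np.float64(6.9), np.float64(-0.0)] -0.04; psi end -0.0662672873318898
```

Call:
drive_tool(series=[[[-3.4,11.6,2],[0.003,0.004,-0.064],26],[[-4,12.1,1],[0,0,-0.072],26],[[-3.8,12.2,1],[0,0,-0.072],26],[[-3.6,12.2,1],[0,0,-0.072],26],[[-3.5,12.3,1],[0,0,-0.072],26],[[-3.3,12.4,1],[0,0,-0.072],26],[[-3,11,1],[0,0,-0.064],26]])

```text
t: 6.28
tcp_pos: [527.1, -344.5, 74.5]
tool_rot: [2.407, 2.013, -0.016]
ft_force: [-1.0, 1.3, -0.0]
gripper_width: 26.2
```

```bash
python3 - <<'E'
from h import *
rel((581.7,-73,73),-2.415)
arc(2.52,[2.58,2.64,2.7,2.76,2.82,2.88,2.94,3,3.05,3.09,3.12,3.15,3.18],0.7)
E
```

```text
t 6.28 tcp [ 527.1 -344.5   74.5] yawY -0.178 tilt [-0.005 -0.009 -1.   ] j [ 0.89  0.68 -0.58  1.77  0.5   0.85 -0.1 ] F [-1.   1.3 -0. ] w 26.2
shift tool [276.9   5.7  -1.2] turn z 2.237 level turn [-0.004  0.01   0.   ]
th now 2.528522559889809 rad 147.4480430899786
[np.float64(2.1), np.float64(8.4), np.float64(1.5)] -0.042; [np.float64(-2.4), np.float64(8.2), np.float64(-0.0)] -0.042; [np.float64(-2.2), np.float64(8.3), np.float64(-0.0)] -0.042; [np.float64(-2.1), np.float64(8.3), np.float64(-0.0)] -0.042; [np.float64(-1.9), np.float64(8.4), np.float64(-0.0)] -0.042; [np.float64(-1.8), np.float64(8.4), np.float64(-0.0)] -0.042; [np.float64(-1.6), np.float64(8.4), np.float64(-0.0)] -0.042; [np.float64(-1.5), np.float64(8.4), np.float64(-0.0)] -0.042; [np.float64(-1.2), np.float64(7.1), np.float64(-0.0)] -0.035; [np.float64(-0.9), np.float64(5.7), np.float64(-0.0)] -0.028; [np.float64(-0.6), np.float64(4.2), np.float64(-0.0)] -0.021; [np.float64(-0.6), np.float64(4.3), np.float64(-0.0)] -0.021; [np.float64(-0.5), np.float64(4.3), np.float64(-0.0)] -0.021; psi end 0.28426924856402175
```

Call:
drive_tool(series=[[[0,8.4,1.5],[-0.004,0.008,-0.042],26],[[-1.4,8.2,0.7],[0,0,-0.042],26],[[-1.6,8.3,0.7],[0,0,-0.042],26],[[-2,8.3,0.7],[0,0,-0.042],26],[[-1.9,8.4,0.7],[0,0,-0.042],26],[[-1.8,8,0.7],[0,0,-0.042],26],[[-1.5,7,0.5],[0,0,-0.035],26]])

```text
t: 6.87
tcp_pos: [579.5, -363.1, 75.5]
tool_rot: [2.07, 2.362, -0.022]
ft_force: [-2.2, 0.6, -0.8]
gripper_width: 26.1
```

```bash
python3 - <<'E'
from h import *
rel((581.7,-73,73),-2.415)
arc(2.92,[2.97,3.01,3.05,3.08,3.11,3.14,3.17,3.2,3.22],0.7)
E
```

```text
t 6.87 tcp [ 579.5 -363.1   75.5] yawY 0.131 tilt [-0.009 -0.011 -1.   ] j [ 0.89  0.77 -0.64  1.62  0.56  0.94  0.18] F [-2.2  0.6 -0.8] w 26.1
shift tool [287.3  40.2  -0.8] turn z 2.546 level turn [-0.01  0.01  0.  ]
th now 2.905292163876945 rad 149.14638698941312
[np.float64(3.9), np.float64(10.6), np.float64(2.5)] -0.035; [np.float64(-1.2), np.float64(5.6), np.float64(-0.0)] -0.028; [np.float64(-1.1), np.float64(5.6), np.float64(-0.0)] -0.028; [np.float64(-0.8), np.float64(4.2), np.float64(-0.0)] -0.021; [np.float64(-0.8), np.float64(4.2), np.float64(-0.0)] -0.021; [np.float64(-0.7), np.float64(4.2), np.float64(-0.0)] -0.021; [np.float64(-0.7), np.float64(4.2), np.float64(-0.0)] -0.021; [np.float64(-0.6), np.float64(4.2), np.float64(-0.0)] -0.021; [np.float64(-0.4), np.float64(2.8), np.float64(-0.0)] -0.014; psi end 0.3413348913163256
```

Call:
drive_tool(series=[[[2.5,7,2],[-0.008,0.008,-0.02],26],[[1.5,6,0.7],[0,0,-0.02],26],[[0.5,5.6,0.7],[0,0,-0.02],26],[[-0.3,5,0.5],[0,0,-0.02],26],[[-0.5,4.2,0.5],[0,0,0],26],[[-0.5,4.2,0.5],[0,0,0],26],[[-0.5,4,0.5],[0,0,0],26]])

```text
t: 7.45
tcp_pos: [615.0, -358.4, 73.4]
tool_rot: [1.964, 2.447, -0.015]
ft_force: [-2.0, -1.1, 1.3]
gripper_width: 26.1
```

```bash
python3 - <<'E'
from h import *
rel((581.7,-73,73),-2.415)
arc(3.14,[3.16,3.18,3.2,3.22,3.24],0.)
E
```

```text
t 7.45 tcp [ 615.  -358.4   73.4] yawY 0.218 tilt [-0.003 -0.01  -1.   ] j [ 0.86  0.81 -0.65  1.55  0.57  0.98  0.24] F [-2.  -1.1  1.3] w 26.1
shift tool [285.8  29.1  -2.3] turn z 2.633 level turn [-0.005  0.009  0.   ]
th now 3.1480995685738007 rad 144.3230380235722
[np.float64(1.2), np.float64(1.8), np.float64(0.4)] -0.0; [np.float64(-0.2), np.float64(2.9), np.float64(-0.0)] -0.0; [np.float64(-0.2), np.float64(2.9), np.float64(-0.0)] -0.0; [np.float64(-0.1), np.float64(2.9), np.float64(-0.0)] -0.0; [np.float64(-0.0), np.float64(2.9), np.float64(-0.0)] -0.0; psi end 0.21778624457047496
```

Call:
drive_tool(series=[[[1,2.5,0],[-0.005,0.008,0],26],[[0,3,0],[0,0,0],26],[[0,3,0],[0,0,0],26],[[0,3,0],[0,0,0],26]])

```text
t: 7.78
tcp_pos: [617.7, -357.0, 72.2]
tool_rot: [-1.962, -2.434, 0.023]
ft_force: [-11.6, 0.0, 9.6]
gripper_width: 26.2
```

```bash
python3 - <<'E'
from h import *
rel((581.7,-73,73),-2.415)
arc(3.14,[3.16,3.18,3.2,3.22,3.24],0.)
E
```

```text
t 7.78 tcp [ 617.7 -357.    72.2] yawY 0.214 tilt [-0.021 -0.002 -1.   ] j [ 0.85  0.82 -0.65  1.53  0.57  1.01  0.24] F [-11.6   0.    9.6] w 26.2
shift tool [285.2  25.1  -0.5] turn z 2.629 level turn [-0.021 -0.003  0.   ]
th now 3.1675150784591177 rad 143.284089850173
[np.float64(0.4), np.float64(-1.1), np.float64(-0.8)] -0.0; [np.float64(-0.2), np.float64(2.9), np.float64(-0.0)] -0.0; [np.float64(-0.1), np.float64(2.9), np.float64(-0.0)] -0.0; [np.float64(-0.1), np.float64(2.9), np.float64(-0.0)] -0.0; [np.float64(-0.0), np.float64(2.9), np.float64(-0.0)] -0.0; psi end 0.21384991559828626
```

Call:
drive_tool(series=[[[0,-4,0],[-0.01,0,0],42],[[0,-0.5,0],[-0.01,0,0],42],[[0,0,0],[0,0,0],42],[[0,0,-20],[0,0,0],42],[[0,0,-35],[0,0,0],42],[[0,0,-40],[0,0,0],42],[[0,0,-40],[0,0,0],42],[[0,0,-40],[0,0,0],60],[[0,0,0],[0,0,0],60]])

```text
t: 8.53
tcp_pos: [614.8, -353.4, 250.5]
tool_rot: [-1.961, -2.445, -0.022]
ft_force: [1.0, 0.1, 2.2]
gripper_width: 60.1
```

```bash
python3 - <<'E'
from h import *
from bench import capture
rel((568.6,187.8,250),-3.105)
for n in ["scene","side"]:
    c=capture(n); np.savez(f"pics/{n}2.npz",**c); cv2.imwrite(f"pics/{n}2.png",c["img"][:,:,::-1])
crop("scene2",(120,210,290,370),4,"a2"); crop("side2",(295,145,435,265),5,"c2")
E
```

```text
t 8.53 tcp [ 614.8 -353.4  250.5] yawY 0.219 tilt [ 0.003  0.015 -1.   ] j [ 0.91  0.65 -0.75  1.42  0.43  1.25  0.34] F [1.  0.1 2.2] w 60.1
shift tool [538.3  72.2   8.6] turn z -2.96 level turn [ 0.007 -0.014  0.   ]
```

View pics/a2.png

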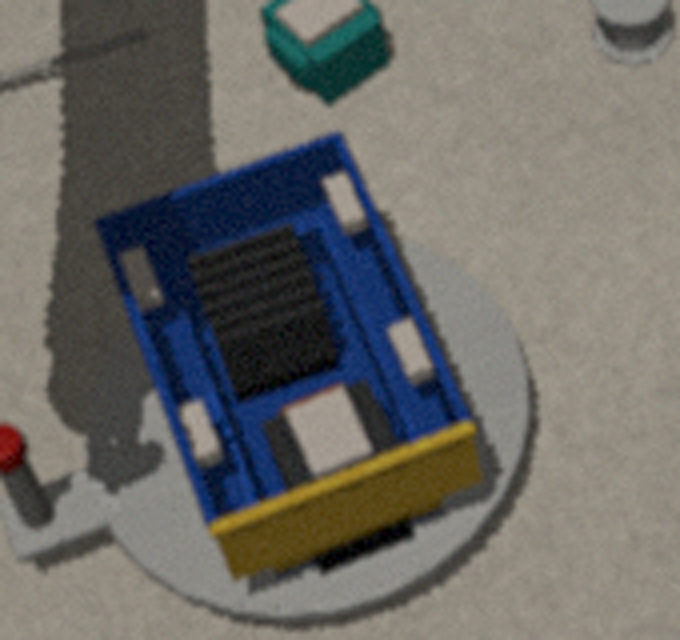

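View pics/c2.png

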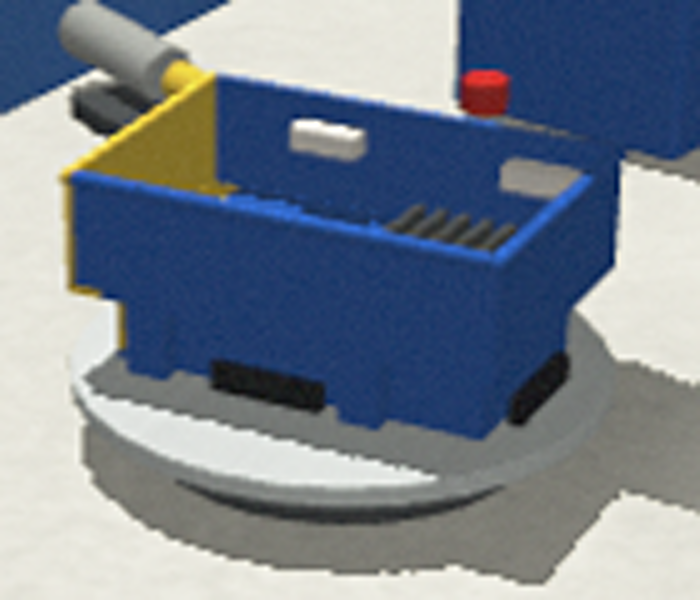

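```bash
python3 - <<'E'
from h import *
from bench import capture
c=capture("wrist"); np.savez("pics/w2.npz",**c); cv2.imwrite("pics/w2.png",c["img"][:,:,::-1])
E
```

```text
(no output)
```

View pics/w2.png

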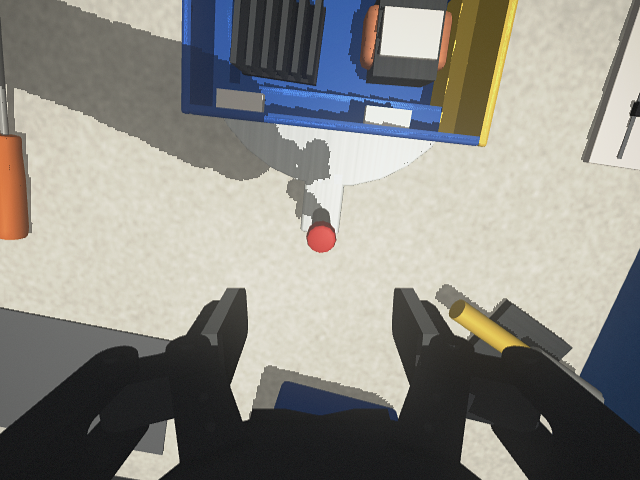

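```bash
python3 - <<'E'
from h import *
c=load("w2"); cap=plane(c,321,237,113); print("cap",cap)
a=plane(c,182,112,125);b=plane(c,485,146,125);print(a,b,np.linalg.norm(b-a),np.arctan2(*(b-a)[[1,0]]))
print("joint",np.arctan2(*(cap[:2]-AX)[[1,0]])-1.684+2*np.pi)
y=np.arctan2(*(b-a)[[1,0]]); print("centre from near edge",(a+b)[:2]/2+64*np.array([-np.sin(y),np.cos(y)]), "mid caps",(cap[:2]+[581.8,-73])/2)
rel((568.6,105,255),0.036)
R=Ro.from_rotvec([0,0,0]);
E
```

```text
cap [ 612.92910416 -354.40598745  113.        ]
[ 509.82097802 -290.8987798   125.        ] [ 701.09003725 -269.39016149  125.        ] 192.47460528731386 0.1119817172681315
joint 3.1365683973499037
centre from near edge [ 598.30364691 -216.54532845] mid caps [ 597.36455208 -213.70299373]
t 8.68 tcp [ 610.7 -352.9  241.3] yawY 0.219 tilt [-0.009  0.019 -1.   ] j [ 0.91  0.65 -0.75  1.43  0.43  1.25  0.34] F [-0.3 -0.4 -0.7] w 60.5
shift tool [456.3  58.2  -4.5] turn z 0.183 level turn [-0.004 -0.021  0.   ]
```

Call:
drive_tool(series=[[[0,0,-10],[-0.004,-0.02,0.09],60],[[5,0,-10],[0,0,0.09],60],[[20,-1,-1],[0,0,0],60],[[29,-2,0],[0,0,0],60],[[29,-2,0],[0,0,0],60],[[29,-2,0],[0,0,0],60],[[29,-2,0],[0,0,0],60],[[29,-2,0],[0,0,0],60],[[29,-2,0],[0,0,0],60],[[29,-2,0],[0,0,0],60],[[29,-2,0],[0,0,0],60],[[29,-2,0],[0,0,0],60],[[29,-2,0],[0,0,0],60],[[29,-2,0],[0,0,0],60],[[29,-2,0],[0,0,0],60],[[29,-2,0],[0,0,0],60],[[25,-2,0],[0,0,0],60],[[15,0,0],[0,0,0],60],[[0,0,0],[0,0,0],60],[[0,0,0],[0,0,0],60]])

```text
t: 10.35
tcp_pos: [548.3, 106.5, 227.1]
tool_rot: [-2.154, -2.217, 0.039]
ft_force: [0.6, 0.0, 0.1]
gripper_width: 59.9
```

```bash
python3 - <<'E'
from h import *
from bench import capture
c=capture("wrist"); np.savez("pics/w3.npz",**c); cv2.imwrite("pics/w3.png",c["img"][:,:,::-1])
rel((568.6,188,250),0.036)
E
```

```text
t 10.4 tcp [548.2 106.3 227. ] yawY 0.029 tilt [-0.054  0.017 -0.998] j [ 0.36  0.46 -0.84  1.78  0.34  1.1  -0.57] F [-0.6  0.4  0.7] w 60.0
shift tool [ 81.5  21.5 -22.6] turn z -0.007 level turn [-0.053 -0.019  0.   ]
```

View pics/w3.png

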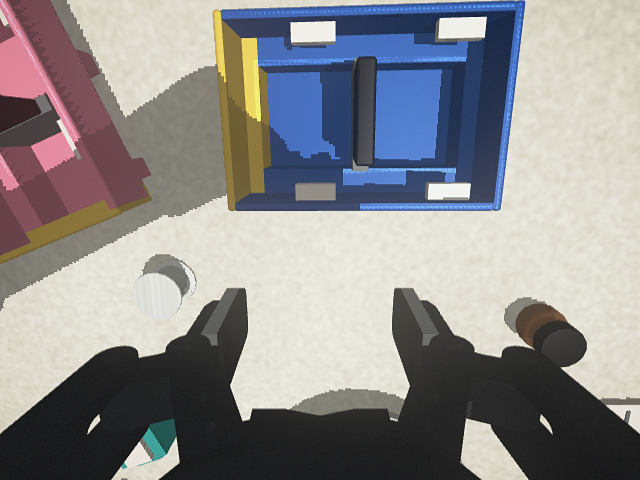

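```bash
python3 - <<'E'
from h import *
crop("w3",(330,40,400,180),5,"w3c")
c=load("w3"); P=np.array([plane(c,*p,90) for p in [(217,11),(230,209.5),(499,209.5),(524,2)]])
x=(P[0]+P[1]-P[2]-P[3])/2;y=(P[1]+P[2]-P[0]-P[3])/2
print(P.round(1),P.mean(0),np.arctan2(x[1],x[0]),np.arctan2(y[1],y[0]),np.linalg.norm(x),np.linalg.norm(y))
for p in [(368,57),(366,164)]: print(plane(c,*p,114))
E
```

```text
[[471.  249.1  90. ]
 [474.8 120.5  90. ]
 [666.1 128.3  90. ]
 [660.8 256.8  90. ]] [568.16889029 188.6631304   90.        ] -3.100768746388992 -1.535411237764547 190.69571458806914 128.62284867367143
[566.85275111 219.92879193 114.        ]
[569.59564636 158.42118673 114.        ]
```

View pics/w3c.png

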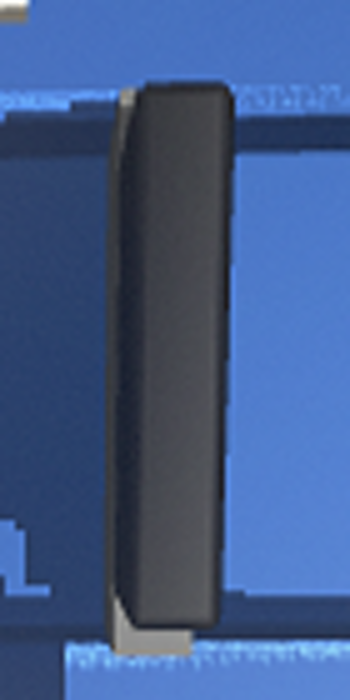

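Call:
drive_tool(series=[[[20,5,-5],[-0.03,-0.01,0],60],[[25,7,-5],[-0.02,-0.01,0],60],[[25,7,0],[0,0,0],60],[[10,2,0],[0,0,0],60],[[0,0,0],[0,0,0],60]])

```text
t: 10.82
tcp_pos: [569.8, 177.4, 232.4]
tool_rot: [2.206, 2.236, -0.017]
ft_force: [0.0, -0.2, 0.7]
gripper_width: 59.9
```

```bash
python3 - <<'E'
from h import *
rel((568.2,188.8,150),0.041)
E
```

```text
t 10.82 tcp [569.8 177.4 232.4] yawY 0.013 tilt [-0.008 -0.008 -1.   ] j [ 0.2   0.5  -0.82  1.72  0.4   1.12 -0.73] F [ 0.  -0.2  0.7] w 59.9
shift tool [12.1 -0.9 82.3] turn z -0.028 level turn [-0.008  0.008  0.   ]
```

Call:
drive_tool(series=[[[11,-1,15],[-0.008,0.008,-0.026],60],[[0,0,25],[0,0,0],60],[[0,0,25],[0,0,0],60],[[0,0,15],[0,0,0],60],[[0,0,0],[0,0,0],60]])

```text
t: 11.23
tcp_pos: [571.1, 177.4, 148.1]
tool_rot: [2.185, 2.252, -0.005]
ft_force: [-0.7, -1.1, 0.6]
gripper_width: 60.1
```

```bash
python3 - <<'E'
from h import *
rel((568.2,188.8,97),0.041)
E
```

```text
t 11.23 tcp [571.1 177.4 148.1] yawY 0.03 tilt [ 0.    -0.005 -1.   ] j [ 0.16  0.59 -0.77  1.8   0.49  0.97 -0.79] F [-0.7 -1.1  0.6] w 60.1
shift tool [11.7 -2.5 51. ] turn z -0.011 level turn [ 0.     0.005 -0.   ]
```

Call:
drive_tool(series=[[[7,-1,5],[0,0.005,-0.01],60],[[6,-1,12],[0,0,0],60],[[2,-0.5,15],[0,0,0],60],[[2,0,14],[0,0,0],60],[[0,0,0],[0,0,0],60]])

```text
t: 11.65
tcp_pos: [569.5, 190.5, 99.2]
tool_rot: [2.182, 2.258, 0.001]
ft_force: [-0.5, 0.1, 1.0]
gripper_width: 59.5
```

```bash
python3 - <<'E'
from h import *
rel((568.2,188.8,96),0.041)
E
```

```text
t 11.65 tcp [569.5 190.5  99.2] yawY 0.035 tilt [ 0.001 -0.001 -1.   ] j [ 0.11  0.65 -0.74  1.82  0.55  0.89 -0.85] F [-0.5  0.1  1. ] w 59.5
shift tool [-1.7 -1.4  3.2] turn z -0.006 level turn [ 0.001  0.001 -0.   ]
```

Call:
drive_tool(series=[[[-1.5,-1.3,3],[0,0,-0.006],60],[[0,0,0],[0,0,0],20],[[0,0,0],[0,0,0],5],[[0,0,0],[0,0,0],0],[[0,0,0],[0,0,0],0],[[0,0,0],[0,0,0],0]], force=80)

```text
t: 12.15
tcp_pos: [568.4, 189.7, 96.3]
tool_rot: [2.173, 2.267, 0.001]
ft_force: [0.7, 0.7, -3.1]
gripper_width: 11.2
```

```bash
python3 - <<'E'
from h import *
from bench import capture
c=capture("side"); np.savez("pics/s3.npz",**c); cv2.imwrite("pics/s3.png",c["img"][:,:,::-1])
rel((568.2,188.8,96),0.041)
E
```

```text
t 12.2 tcp [568.3 189.6  96.2] yawY 0.042 tilt [ 0.002 -0.001 -1.   ] j [ 0.11  0.65 -0.74  1.83  0.56  0.88 -0.85] F [-0.9  0.3 -2.2] w 11.3
shift tool [-0.8 -0.2  0.2] turn z 0.001 level turn [ 0.002  0.001 -0.   ]
```

View pics/s3.png

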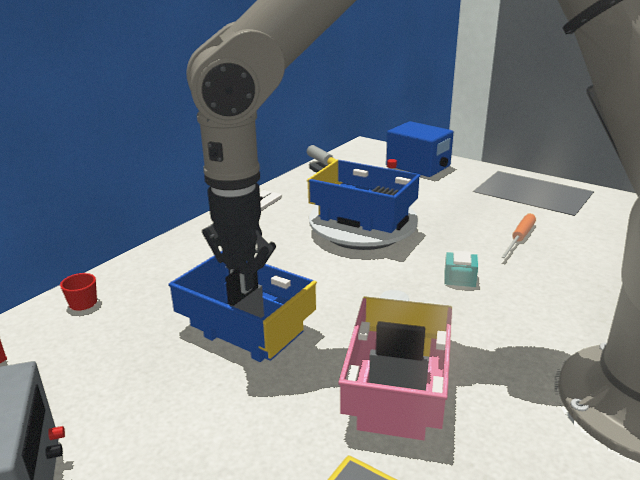

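Call:
drive_tool(series=[[[0,0,-8],[0,0,0],0],[[0,0,-14],[0,0,0],0],[[0,0,-20],[0,0,0],0],[[0,0,-25],[0,0,0],0],[[0,0,-25],[0,0,0],0],[[0,0,-25],[0,0,0],0],[[0,0,-25],[0,0,0],0],[[0,0,-25],[0,0,0],0],[[0,0,-25],[0,0,0],0],[[0,0,-15],[0,0,0],0],[[0,0,0],[0,0,0],0],[[0,0,0],[0,0,0],0]])

```text
t: 13.2
tcp_pos: [564.2, 190.3, 323.2]
tool_rot: [2.167, 2.271, 0.001]
ft_force: [-0.8, -0.3, -3.8]
gripper_width: 11.2
```

```bash
python3 - <<'E'
from h import *
from bench import capture
c=capture("side"); np.savez("pics/s4.npz",**c); cv2.imwrite("pics/s4.png",c["img"][:,:,::-1])
rel((598,-215,300),0.112)
E
```

```text
t 13.25 tcp [564.2 190.4 323. ] yawY 0.047 tilt [ 0.002 -0.001 -1.   ] j [ 0.22  0.41 -0.87  1.62  0.33  1.26 -0.66] F [ 1.1  0.3 -2.2] w 11.0
shift tool [-406.5   14.6   23.5] turn z -0.065 level turn [ 0.002  0.001 -0.   ]
```

View pics/s4.png

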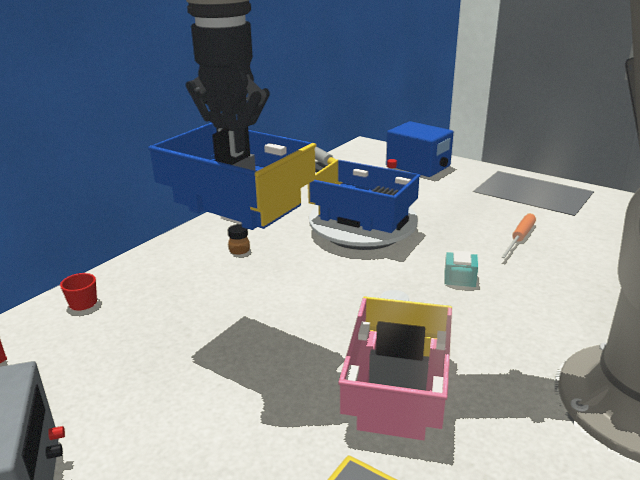

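Call:
drive_tool(series=[[[-8,0,0],[0,0,-0.01],0],[[-15,0,0],[0,0,-0.015],0],[[-20,1,0],[0,0,-0.015],0],[[-22,1,0],[0,0,-0.015],0],[[-22,1,0],[0,0,0],0],[[-22,1,0],[0,0,0],0],[[-22,1,0],[0,0,0],0],[[-22,1,0],[0,0,0],0],[[-22,1,0],[0,0,0],0]])

```text
t: 14.0
tcp_pos: [580.6, 9.9, 310.2]
tool_rot: [-2.072, -2.343, 0.024]
ft_force: [0.9, -0.3, -4.4]
gripper_width: 11.4
```

```bash
python3 - <<'E'
from h import *
rel((598,-215,300),0.112)
E
```

```text
t 14.0 tcp [580.6   9.9 310.2] yawY 0.123 tilt [-0.02  -0.002 -1.   ] j [ 0.52  0.4  -0.85  1.66  0.31  1.25 -0.27] F [ 0.9 -0.3 -4.4] w 11.4
shift tool [-225.3  -10.1   10.4] turn z 0.011 level turn [-0.021 -0.     0.   ]
```

Call:
drive_tool(series=[[[-22,-1,0],[-0.008,0,0.01],0],[[-22,-1,0],[-0.008,0,0],0],[[-22,-1,0],[-0.005,0,0],0],[[-22,-1,0],[-0.003,0,0],0],[[-22,-1,0],[-0.003,0,0],0],[[-22,-1,0],[-0.002,0,0],0],[[-22,-1,0],[-0.002,0,0],0],[[-18,-1,0],[0,0,0],0],[[-12,0,0],[0,0,0],0],[[-6,0,0],[0,0,0],0],[[0,0,0],[0,0,0],0],[[0,0,0],[0,0,0],0]])

```text
t: 15.0
tcp_pos: [581.4, -204.7, 289.3]
tool_rot: [-2.088, -2.321, 0.019]
ft_force: [0.4, 0.6, -2.4]
gripper_width: 11.1
```

```bash
python3 - <<'E'
from h import *
rel((598,-215,290),0.112)
E
```

```text
t 15.0 tcp [ 581.4 -204.7  289.3] yawY 0.106 tilt [-0.023  0.004 -1.   ] j [ 0.8   0.47 -0.78  1.6   0.34  1.24  0.06] F [ 0.4  0.6 -2.4] w 11.1
shift tool [-12.   15.4  -1.1] turn z -0.006 level turn [-0.022 -0.006  0.   ]
```

Call:
drive_tool(series=[[[-4,5,0],[-0.008,-0.003,-0.003],0],[[-5,6,0],[-0.008,-0.003,-0.003],0],[[-3,4,0],[-0.006,0,0],0],[[0,0,0],[0,0,0],0],[[0,0,0],[0,0,0],0]])

```text
t: 15.42
tcp_pos: [600.2, -210.4, 289.2]
tool_rot: [2.084, 2.35, 0.005]
ft_force: [-0.2, 0.8, -2.7]
gripper_width: 11.2
```

```bash
python3 - <<'E'
from h import *
from bench import capture
rel((598,-215,240),0.112)
for n in ["scene","side"]:
    c=capture(n); np.savez(f"pics/{n}5.npz",**c); cv2.imwrite(f"pics/{n}5.png",c["img"][:,:,::-1])
crop("scene5",(110,180,290,360),4,"a5"); crop("side5",(270,80,450,260),4,"c5")
E
```

```text
t 15.42 tcp [ 600.2 -210.4  289.2] yawY 0.12 tilt [ 0.003  0.002 -1.   ] j [ 0.79  0.49 -0.77  1.57  0.35  1.23  0.08] F [-0.2  0.8 -2.7] w 11.2
shift tool [-4.4 -2.9 49.1] turn z 0.008 level turn [ 0.003 -0.002  0.   ]
```

View pics/a5.png

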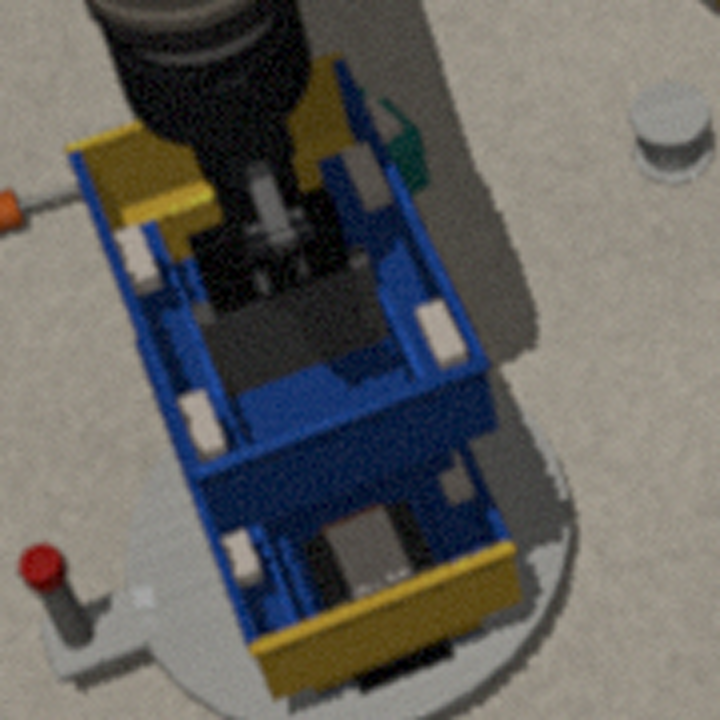

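View pics/c5.png

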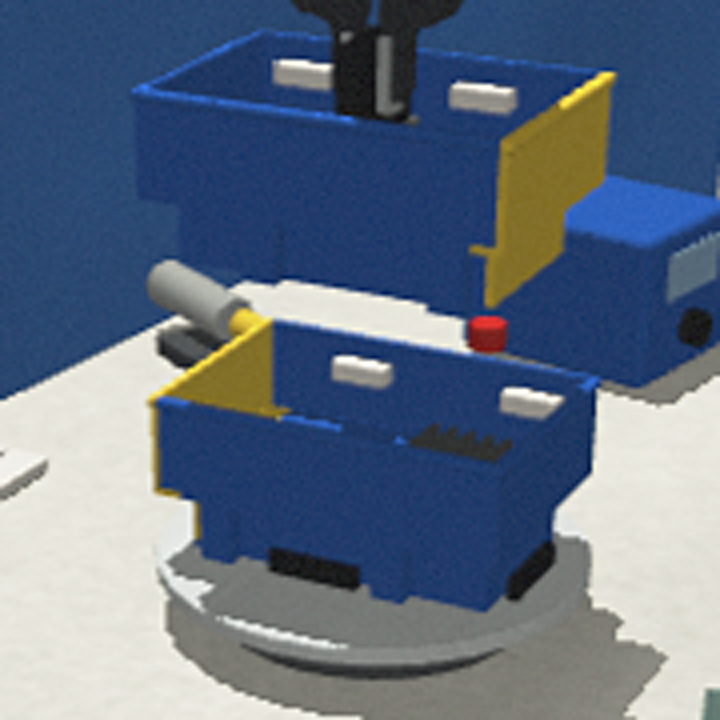

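```bash
python3 - <<'E'
from h import *
S=load("scene5");D=load("side5")
# order: robot-end -y, robot-end +y, far +y, far -y
sets={"loaded":(125,[(144.25,265),(205.5,243.5),(238.5,316.9),(172.7,341.9)],[(419.4,174.6),(395,197),(307.5,180),(337,160.2)]),
"empty":(283,[(127.5,217.5),(194.5,195),(232,272),(159.5,299.5)],[(423.5,99),(395,115),(303.25,102.75),(336,88)])}
for n,(z,s,d) in sets.items():
    for nm,c,l in (("scene",S,s),("side",D,d)):
        P=np.array([plane(c,*p,z) for p in l]); x=(P[2]+P[3]-P[0]-P[1])/2; y=(P[1]+P[2]-P[0]-P[3])/2
        print(n,nm,P.mean(0).round(1),np.arctan2(x[1],x[0]).round(3),np.linalg.norm(x).round(1),np.linalg.norm(y).round(1))
    T=np.array([tri([(S,*a),(D,*b)])[0] for a,b in zip(s,d)]); x=(T[2]+T[3]-T[0]-T[1])/2
    print("tri",T.round(1).tolist(),T.mean(0).round(1),np.arctan2(x[1],x[0]).round(3))
rel((598,-215,240),0.112)
E
```

```text
loaded scene [ 600.8 -215.8  125. ] 0.111 190.1 129.2
loaded side [ 594.1 -209.6  125. ] 0.129 189.4 126.5
tri [[510.6, -290.9, 122.1], [496.3, -162.7, 122.1], [686.7, -141.1, 121.2], [700.1, -269.2, 121.7]] [ 598.5 -216.   121.8] 0.114
empty scene [ 605.4 -211.9  283. ] 0.124 190.6 126.7
empty side [ 595.9 -205.2  283. ] 0.112 189.0 123.6
tri [[512.2, -287.9, 278.6], [501.9, -160.8, 280.9], [690.0, -137.6, 280.3], [702.6, -264.7, 279.4]] [ 601.7 -212.8  279.8] 0.122
t 15.52 tcp [ 600.  -210.4  289.2] yawY 0.12 tilt [ 0.002  0.002 -1.   ] j [ 0.79  0.49 -0.77  1.57  0.35  1.23  0.08] F [-0.5 -0.1 -2.6] w 11.1
shift tool [-4.4 -2.7 49.2] turn z 0.008 level turn [ 0.003 -0.002  0.   ]
```

Call:
drive_tool(series=[[[-2,-1.5,6],[0.003,0,0.004],0],[[-2,-1,12],[0,0,0.004],0],[[0,0,14],[0,0,0],0],[[0,0,12],[0,0,0],0],[[0,0,6],[0,0,0],0],[[0,0,0],[0,0,0],0]])

```text
t: 16.02
tcp_pos: [596.7, -215.1, 234.1]
tool_rot: [-2.094, -2.339, 0.001]
ft_force: [-0.3, 0.2, -2.9]
gripper_width: 11.3
```

```bash
python3 - <<'E'
from h import *
rel((597,-214,212),0.112)
E
```

```text
t 16.02 tcp [ 596.7 -215.1  234.1] yawY 0.111 tilt [-0.002  0.001 -1.   ] j [ 0.78  0.53 -0.75  1.63  0.39  1.13  0.04] F [-0.3  0.2 -2.9] w 11.3
shift tool [ 1.   0.4 22.1] turn z -0.001 level turn [-0.002 -0.001  0.   ]
```

Call:
drive_tool(series=[[[0.5,0.2,4],[-0.002,-0.001,0],0],[[0.3,0.2,5],[0,0,0],0],[[0.3,0,5],[0,0,0],0],[[0,0,3],[0,0,0],0],[[0,0,0],[0,0,0],0]])

```text
t: 16.43
tcp_pos: [597.2, -213.9, 215.4]
tool_rot: [2.095, 2.341, 0.001]
ft_force: [0.7, -0.3, -4.7]
gripper_width: 10.9
```

```bash
python3 - <<'E'
from h import *
from bench import capture
rel((597,-214,209),0.112)
for n in ["scene","side"]:
    c=capture(n); np.savez(f"pics/{n}6.npz",**c)
crop("scene6",(110,190,290,370),4,"a6"); crop("side6",(280,100,440,260),4,"c6")
E
```

```text
t 16.43 tcp [ 597.2 -213.9  215.4] yawY 0.11 tilt [ 0.001  0.    -1.   ] j [ 0.77  0.55 -0.74  1.65  0.41  1.1   0.03] F [ 0.7 -0.3 -4.7] w 10.9
shift tool [-0.  -0.2  6.4] turn z -0.002 level turn [ 0.001 -0.     0.   ]
```

View pics/a6.png

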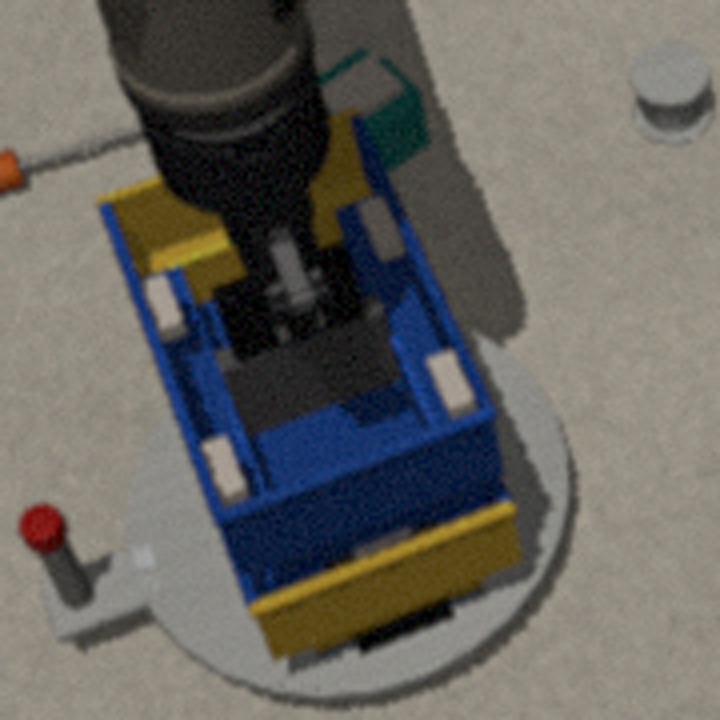

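View pics/c6.png

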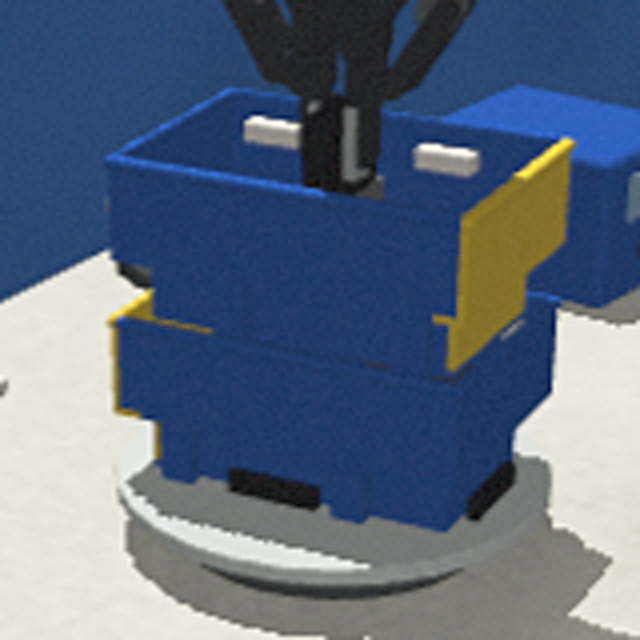

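Aligned, with the tote's feet inside the lower rim. I'll lower it in small steps and watch the force.

Call:
drive_tool(series=[[[0,0,2],[0,0,0],0],[[0,0,2],[0,0,0],0],[[0,0,1.5],[0,0,0],0],[[0,0,0],[0,0,0],0]])

```text
t: 16.87
tcp_pos: [598.3, -214.1, 211.3]
tool_rot: [2.094, 2.338, 0.003]
ft_force: [-0.2, 0.4, -3.2]
gripper_width: 11.2
```

```bash
python3 - <<'E'
from h import *
rel((597,-214,209),0.112)
E
```

```text
t 16.87 tcp [ 598.3 -214.1  211.3] yawY 0.11 tilt [ 0.004 -0.001 -1.   ] j [ 0.77  0.55 -0.74  1.66  0.41  1.09  0.02] F [-0.2  0.4 -3.2] w 11.2
shift tool [ 0.2 -1.3  2.3] turn z -0.002 level turn [ 0.003  0.001 -0.   ]
```

Call:
drive_tool(series=[[[0,-1,1.5],[0.003,0,0],0],[[0,0,1],[0,0,0],0],[[0,0,1],[0,0,0],0],[[0,0,0],[0,0,0],0]])

```text
t: 17.2
tcp_pos: [597.5, -214.2, 209.4]
tool_rot: [2.095, 2.339, -0.001]
ft_force: [0.9, -0.6, -3.3]
gripper_width: 10.9
```

```bash
python3 - <<'E'
from h import *
rel((597,-214,209),0.112)
E
```

```text
t 17.2 tcp [ 597.5 -214.2  209.4] yawY 0.11 tilt [ 0.001 -0.002 -1.   ] j [ 0.77  0.55 -0.74  1.66  0.41  1.09  0.02] F [ 0.9 -0.6 -3.3] w 10.9
shift tool [ 0.3 -0.4  0.4] turn z -0.002 level turn [ 0.001  0.002 -0.   ]
```

Not touching yet.

Call:
drive_tool(series=[[[0,0,1],[0,0,0],0],[[0,0,1],[0,0,0],0],[[0,0,0],[0,0,0],0]])

```text
t: 17.45
tcp_pos: [597.9, -214.3, 209.3]
tool_rot: [2.094, 2.337, -0.001]
ft_force: [-0.5, -0.4, -2.8]
gripper_width: 11.1
```

```bash
python3 - <<'E'
from h import *
rel((597,-214,209),0.112)
E
```

```text
t 17.45 tcp [ 597.9 -214.3  209.3] yawY 0.11 tilt [ 0.002 -0.003 -1.   ] j [ 0.77  0.55 -0.74  1.66  0.42  1.09  0.02] F [-0.5 -0.4 -2.8] w 11.1
shift tool [ 0.4 -0.9  0.3] turn z -0.002 level turn [ 0.002  0.003 -0.   ]
```

Call:
drive_tool(series=[[[0,0,1.5],[0,0,0],0],[[0,0,1.5],[0,0,0],0],[[0,0,1.5],[0,0,0],0]])

```text
t: 17.7
tcp_pos: [598.2, -214.5, 209.0]
tool_rot: [2.094, 2.335, -0.003]
ft_force: [-5.9, 0.5, 10.6]
gripper_width: 11.1
```

```bash
python3 - <<'E'
from h import *
rel((597,-214,209),0.112)
E
```

```text
t 17.7 tcp [ 598.2 -214.5  209. ] yawY 0.109 tilt [ 0.003 -0.005 -1.   ] j [ 0.77  0.55 -0.74  1.66  0.42  1.09  0.02] F [-5.9  0.5 10.6] w 11.1
shift tool [ 0.6 -1.1  0. ] turn z -0.003 level turn [ 0.002  0.006 -0.   ]
```

Call:
drive_tool(series=[[[0,-0.5,-0.5],[0.002,0.004,0],0],[[0,0,0],[0,0,0],0]])

```text
t: 17.87
tcp_pos: [597.8, -214.5, 209.8]
tool_rot: [2.096, 2.338, -0.001]
ft_force: [0.1, -0.5, -3.1]
gripper_width: 10.7
```

```bash
python3 - <<'E'
from h import *
from bench import capture
rel((597,-214,209),0.112)
for n in ["scene","side"]:
    c=capture(n); np.savez(f"pics/{n}7.npz",**c)
crop("scene7",(110,190,290,370),4,"a7"); crop("side7",(280,100,440,260),4,"c7")
E
```

```text
t 17.87 tcp [ 597.8 -214.5  209.8] yawY 0.109 tilt [ 0.001 -0.002 -1.   ] j [ 0.77  0.55 -0.74  1.66  0.41  1.09  0.02] F [ 0.1 -0.5 -3.1] w 10.7
shift tool [ 0.6 -0.8  0.8] turn z -0.003 level turn [ 0.001  0.002 -0.   ]
```

View pics/c7.png

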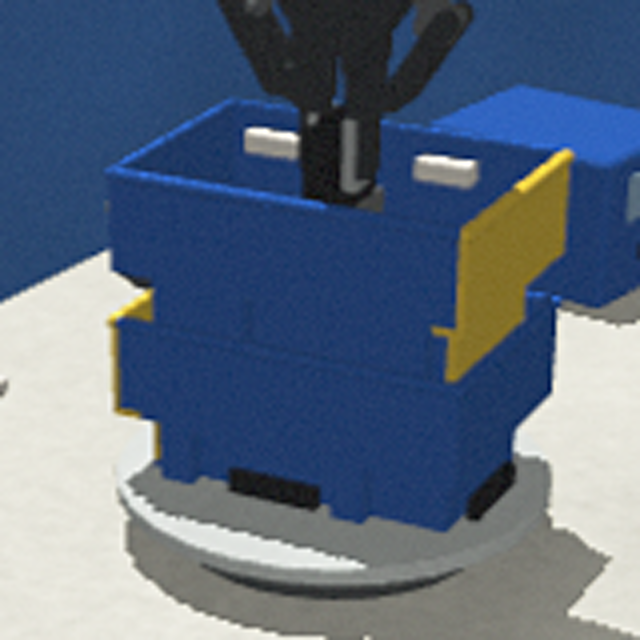

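Call:
drive_tool(series=[[[0,0,1],[0,0,0],0],[[0,0,0.7],[0,0,0],0],[[0,0,0],[0,0,0],14],[[0,0,0],[0,0,0],20],[[0,0,0],[0,0,0],30],[[0,0,0],[0,0,0],45],[[0,0,0],[0,0,0],45]])

```text
t: 18.55
tcp_pos: [599.0, -214.3, 209.3]
tool_rot: [2.095, 2.337, 0.0]
ft_force: [-0.4, -0.0, 0.2]
gripper_width: 45.2
```

```bash
python3 - <<'E'
from h import *
rel((597,-214,209),0.112)
E
```

```text
t 18.55 tcp [ 599.  -214.3  209.3] yawY 0.109 tilt [ 0.003 -0.002 -1.   ] j [ 0.77  0.56 -0.74  1.66  0.41  1.09  0.02] F [-0.4 -0.   0.2] w 45.2
shift tool [ 0.6 -1.9  0.2] turn z -0.003 level turn [ 0.003  0.002 -0.   ]
```

Call:
drive_tool(series=[[[0,-1,-5],[0,0,0],45],[[0,0,-12],[0,0,0],45],[[0,0,-20],[0,0,0],45],[[0,0,-30],[0,0,0],45],[[0,0,-35],[0,0,0],45],[[0,0,-35],[0,0,0],45],[[0,0,-20],[0,0,0],45],[[0,0,0],[0,0,0],45],[[0,0,0],[0,0,0],45]])

```text
t: 19.3
tcp_pos: [596.7, -213.0, 379.5]
tool_rot: [2.093, 2.338, 0.003]
ft_force: [0.5, -0.9, -0.1]
gripper_width: 44.8
```

```bash
python3 - <<'E'
from h import *
from bench import capture
rel((597,-214,209),0.112)
for n in ["scene","side","wrist"]:
    c=capture(n); np.savez(f"pics/{n}8.npz",**c); cv2.imwrite(f"pics/{n}8.png",c["img"][:,:,::-1])
crop("scene8",(110,190,290,370),4,"a8"); crop("side8",(280,100,440,260),4,"c8")
E
```

```text
t 19.3 tcp [ 596.7 -213.   379.5] yawY 0.111 tilt [ 0.004 -0.001 -1.   ] j [ 0.8   0.42 -0.79  1.45  0.3   1.39  0.11] F [ 0.5 -0.9 -0.1] w 44.8
shift tool [ -0.8  -0.5 170.5] turn z -0.001 level turn [ 0.004  0.001 -0.   ]
```

View pics/a8.png

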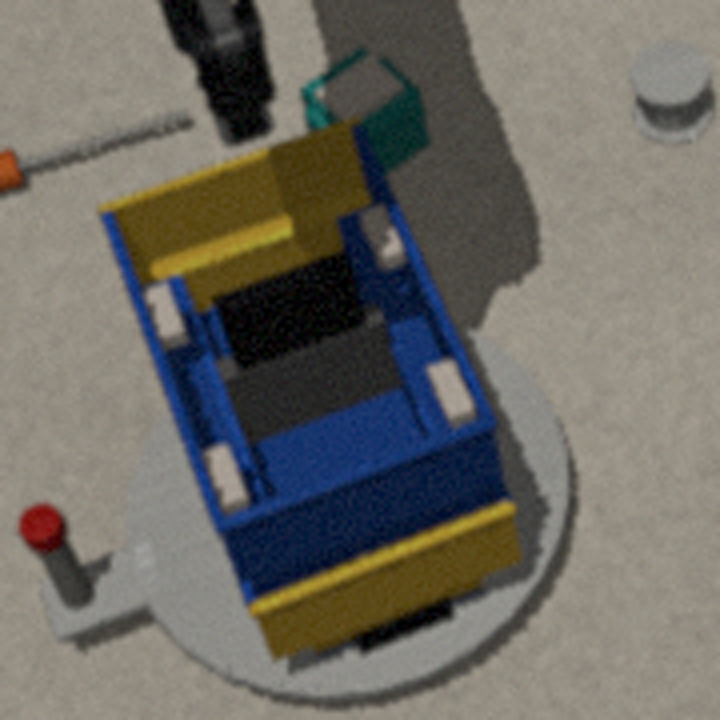

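View pics/c8.png

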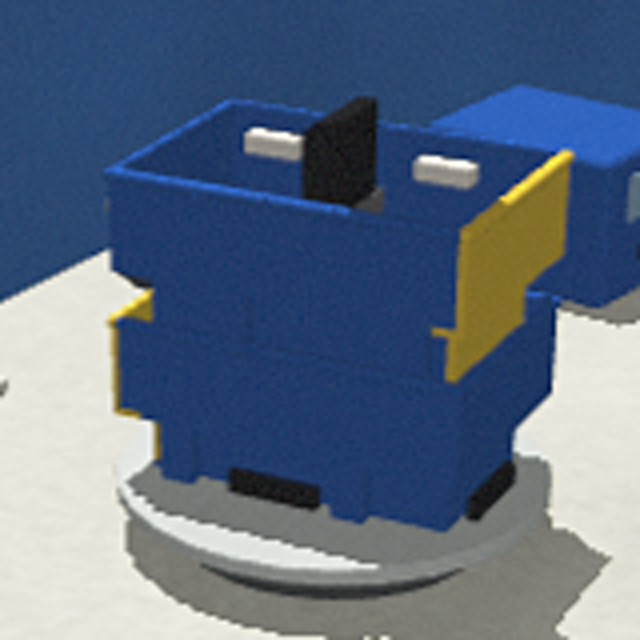

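View pics/wrist8.png

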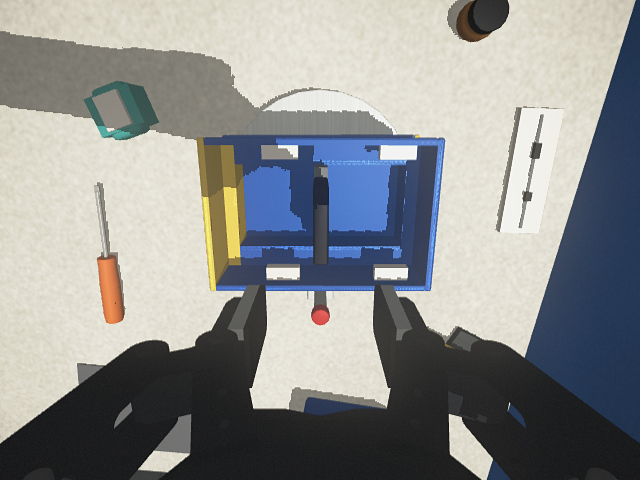

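```bash
python3 - <<'E'
from h import *
S=load("scene8");D=load("side8");W=load("wrist8")
s=[(135.75,242),(199.25,220),(233,295.5),(165,321.25)];d=[(423,137.75),(395.25,158),(306.5,143),(337.75,125)];w=[(213,290),(199,139),(444,139),(432,290)]
T=np.array([tri([(S,*a),(D,*b)])[0] for a,b in zip(s,d)]);x=(T[2]+T[3]-T[0]-T[1])/2
print("tri",T.round(1).tolist(),T.mean(0).round(1),np.arctan2(x[1],x[0]).round(3))
P=np.array([plane(W,*p,203) for p in w]);x=(P[2]+P[3]-P[0]-P[1])/2;print("wrist",P.mean(0).round(1),np.arctan2(x[1],x[0]).round(3),np.linalg.norm(x).round(1))
cap=plane(W,320.5,316,113);print("cap",cap,np.arctan2(*(cap[:2]-AX)[[1,0]])-1.684+2*np.pi)
# spool & jar unchanged?
a=load("scene0")["img"].astype(int);b=S["img"].astype(int)
for n,(u0,v0,u1,v1) in {"spool":(265,198,292,226),"jar":(305,335,332,367)}.items(): print(n,np.abs(a-b)[v0:v1,u0:u1].mean())
E
```

```text
tri [[509.2, -290.7, 200.5], [497.9, -162.7, 200.9], [686.9, -142.6, 199.8], [699.5, -269.1, 200.7]] [ 598.4 -216.3  200.5] 0.109
wrist [ 598.9 -214.9  203. ] 0.111 191.9
cap [ 613.64982137 -353.88172872  113.        ] 3.1421031200858014
spool 6.158289241622575
jar 6.403935185185185
```

```bash
python3 -c "
from bench import ticket; print(ticket.job_done())"
```

```text
the job is handed in; nothing more can be done
None
```

I turned the turntable to its far stop, stacked the empty tote on the loaded one, and handed the job in at about 19.5 s. No verdict was reported.

**Turntable:** I straddled the red-capped post with the fingers and swung it round until the force rose to about 12 N at the stop. The cameras put the joint at about 3.14 rad, with the loaded tote still seated and its yellow end facing away from the robot.

**Stacking:** I carried the empty tote by its black grip and lowered it in small steps. It met the lugs within about 1 mm of the expected height. I then let go and backed the arm off upwards.

| Last check | Result |
|---|---|
| Tote centres | within 0.5 mm of each other |
| Yaw difference | about 0.005 rad |
| Height of empty tote above loaded tote | 78.7 mm (78 mm expected) |
| Rim height at the four corners | within about 1 mm, so level |
| Wrist force after release | about 1 N or less |
| Solder spool and flux jar | still in place in the before/after pictures |

**What did not go to plan:**
- The fingers caught briefly under the post's cap early in the swing, at about 14 N, and I corrected it.
- My first contact pressed the empty tote down with about 14 N. I eased off by about 1 mm, set it down again and let go.
- Scene and side cameras each differed by a few mm when used alone, so I used triangulated values.
- The kit was covered at the end, so I judged it untouched only from the stack height.

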